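# Make up the sanding drum on its arbor

## Task

Make up the sanding drum on the upright post of the green stand, in this order from the bottom: the black rubber drum, then the blue (fine) abrasive sleeve over the drum, then the aluminium clamping flange with its wide face down on the drum, and last the yellow knob on top. Each part must sit fully down and level before the next goes on. Leave the red sleeve and the white glue bottle standing where they are.

Things in the scene. Friction and masses are not known exactly. Their poses are not given: they have to be found in the camera images.
- stand: Stand fixed to the bench: green round foot 84 mm across, 25 mm high; on it a steel seat disc 64 mm across, its top 30 mm above the bench; from its centre an upright dark steel post 10 mm across, its tip (tapered over the last 6 mm) 97 mm above the bench. Origin: centre of the foot's underside, on the post's axis; z up. Drum and blue sleeve both rest on the seat disc.
- drum: Black rubber drum standing upright: 40 mm across, 36 mm high, top edge bevelled to 34 mm across over the last 5 mm, with a 16 mm bore right through for the post. Origin: centre of the underside; z up along the bore. Seated, its underside is 30 mm above the bench (origin of the stand) and its top 66 mm.
- sleeve_blue: Blue abrasive sleeve (fine), a stiff open tube standing upright: 53 mm outside, 47 mm inside, 34 mm high. Origin: centre of the lower end; z up along the tube. Goes over the drum with 3.5 mm to spare all round; seated, its lower end is 30 mm above the bench.
- sleeve_red: Red abrasive sleeve (coarse), same size and shape as the blue one: 53 mm outside, 34 mm high. Origin: centre of the lower end. Not wanted: leave it where it stands.
- flange: Aluminium clamping flange lying wide face down: disc 52 mm across and 6 mm thick, on it a hub 26 mm across and 14 mm high (20 mm in all), with a 16 mm bore right through. Origin: centre of the disc's underside; z up. Seated, it rests on the drum, its underside 66 mm and its hub's top 86 mm above the bench.
- knob: Yellow ribbed knob, closed end up: 34 mm across (36 mm over the ribs, which are only for show), 24 mm high, with a plain 15 mm hole, 14 mm deep, in its underside; pushes on, no thread. Origin: centre of the underside; z up. Seated, it rests on the flange's hub, its underside 86 mm above the bench, the post's tip 11 mm inside its hole.
- glue: White glue bottle with an orange cap, standing upright: 48 mm across, 110 mm high. Origin: centre of the underside. A bystander: leave it standing where it is.
Things that resemble listed ones, but are neither listed nor needed, are in the scene too. What is shaped like the flange but pink or turquoise is not meant.

How it is judged:
By the outcome, as a careful person would: the job done as asked, in the order asked, and still so for the second after the job is handed in, with the robot touching nothing.
It also fails if it takes over 115 s, if anything falls off the work surface, if the arm or the gripper's body presses on something with over 40 N, if the wrist force passes 120 N, or if a joint passes its speed limit or range.

## Robot

A 6-joint arm with a two-finger parallel gripper is mounted at the origin on the work surface. World frame = base frame: x ahead of the robot, y to its left, z up, the work surface at z = 0. Lengths are in mm, angles in rad, forces in N, time in s.
With the tool pointing down it reaches from about 250 to 725 mm from the base axis. Payload 4 kg.
Tool frame: the origin (TCP) lies midway between the tips of the shut fingers; the grasp point (between the pads) lies 19 mm behind it; z points along the fingers, y is the direction in which the jaws open and shut (so a half turn about z gives the same grasp; the last joint's range is limited). The gripper opens to 85 mm and grips with 20 to 120 N. Pads are 22 mm wide; open, the fingers measure 114 mm over their backs; the gripper's body (76 mm by 85 mm) begins 54 mm behind the grasp point. The pads swing forward as they close: fully open they stand 13 mm farther back than shut.
Start: joints at [0, 0.241, 0.005, 1.335, 0, 1.571], TCP at [499.999, -0, 231.306] pointing down, gripper open.
Joint ranges: [-2.72, 2.72], [-1.05, 1.87], [-1.09, 1.28], [-1.99, 2.15], [-1.42, 1.44], [-3.14, 3.14]. Speed limits (rad/s): [2.79, 2.79, 3.14, 3.14, 3.14, 3.14].

## Interface

Orientations are given as a unit quaternion [w, x, y, z].
In Python, from plant import ctrl gives the robot as it stands. The module is installed in compiled form; this text tells all that it offers.
- The arm moves only by the shell command python3 -m jog 'ROWS' [OPENING] [FORCE]. ROWS is JSON, a list of rows, each an object of numbers: "dx", "dy", "dz": the shift along the world's x, y, z in m; "rx", "ry", "rz": the turn, a rotation vector about the world's x, y, z in rad. In form: [{"dx": .., "dy": .., "dz": .., "rx": .., "ry": .., "rz": ..}, ...]. A call has 1 to 8 rows; each row is the pose to reach, as a shift and turn from the pose commanded when the call began; what a row does not reach only later rows make up. A row lasts 1/10 s, in which the tool goes at most 50 mm and 8.59 degrees, less where a joint would pass 70% of its speed; a pose out of reach is approached as far as the arm can. A call with a gripper value outside its range is refused whole. OPENING is the finger opening in m, from 0 to 0.0854, set as the call begins (- or left out, the last holds). The fingers move at their own pace and stop on an object; FORCE is the grip in N (left out, the last holds). Time passes only in rows, so rows that repeat a pose let the fingers close. It gives the time, the measured TCP pose, the force and the opening at its end, in the units of the state.
- ctrl.observe(): the state, without advancing time (a new reading comes with each control period).
- ctrl.read_camera(name): name is "scene" or "side" or "wrist"; returns the picture (384x512x3 uint8, red, green, blue); there is no depth.
- ctrl.camera_info(name): a dict with "mtx" (3x3 intrinsics, pixels), "R" (3x3) and "t" (3): a world point X has camera coordinates R X + t. Camera axes: x right, y down, z forward; pixel columns grow to the right and rows downward; lengths in mm; the calibration is good to about 2 mm. A picture is of the moment at which its call begins: read the wrist's pose just before it. camera_info takes no time and is no camera call; for the wrist camera it gives the pose at the moment of the call.
- ctrl.sign_off(): hands the job in, once; it reports no verdict.
The state is a dict: "time": time; "joint_pos": joint angles; "joint_vel": joint speeds; "tau": joint torques, N m; "tool_pos": TCP position; "orientation": TCP orientation; "wrist_force": force on the tool from outside, world axes, zero at the start; "torque": the same for the moment, N m; "finger_gap": opening from 0.0 (shut) to 1.0 (fully open).
Only numpy, scipy, OpenCV 4.12 (cv2) and the standard library are available. Lean on these libraries where they do the work, as an engineer would, in place of code of your own. Each camera call takes 0.05 s, during which the arm holds its last target. There are 200 camera calls.

## Working session

There is one attempt and no reset: what is moved stays moved. The work goes in short steps, Python scripts to look and compute and a shell command to move; the robot and the scene stay as the last step left them, time stands still between calls to the robot, and variables do not carry over. Pictures are saved under pics/ and viewed, about 12 in all and at most 16, crops included, and the job is handed in when it is done.

```bash
mkdir -p pics
cat > h.py <<'E'
import numpy as np, cv2
from plant import ctrl
def snap(cam,name):
    i=ctrl.camera_info(cam); im=ctrl.read_camera(cam)
    cv2.imwrite(f'pics/{name}.png',cv2.cvtColor(im,cv2.COLOR_RGB2BGR))
    np.savez(f'pics/{name}.npz',mtx=i['mtx'],R=i['R'],t=i['t']); return im,i
def load(name):
    i=np.load(f'pics/{name}.npz'); return cv2.cvtColor(cv2.imread(f'pics/{name}.png'),cv2.COLOR_BGR2RGB),i
def at(i,u,v,z):
    R=np.array(i['R']);t=np.array(i['t']).ravel();d=R.T@np.linalg.solve(np.array(i['mtx']),[u,v,1.]);c=-R.T@t
    return (c+d*(z-c[2])/d[2])[:2].round(1)
def proj(i,X):
    p=np.array(i['R'])@np.array(X,float)+np.array(i['t']).ravel();p=np.array(i['mtx'])@p;return (p[:2]/p[2]).round(1)
E
python3 - <<'E'
from h import *
a,_=snap('scene','s0');b,_=snap('side','d0');w,_=snap('wrist','w0')
for n in('scene','side','wrist'):
    i=ctrl.camera_info(n);print(n,(-np.array(i['R']).T@np.array(i['t']).ravel()).round(),np.array(i['mtx'])[0,0],np.array(i['R']).round(2).tolist())
s=ctrl.observe();print(s)
E
```

```text
scene [893. 272. 749.] 408.222293297516 [[-0.58, 0.81, -0.01], [0.66, 0.47, -0.58], [-0.47, -0.35, -0.81]]
side [ 388. -749.  544.] 366.4405730383314 [[0.99, -0.16, 0.01], [-0.08, -0.57, -0.82], [0.13, 0.81, -0.58]]
wrist [499.  82. 373.] 298.0706471368857 [[1.0, 0.0, -0.0], [0.0, -0.95, 0.32], [-0.0, -0.32, -0.95]]
{'time': 0.15, 'joint_pos': array([1.05150336e-05, 2.41257458e-01, 4.06666903e-03, 1.33518905e+00,
       2.88353656e-05, 1.57078144e+00]), 'joint_vel': array([ 4.69515431e-04, -2.22697347e-03,  3.39508602e-03, -1.19302694e-03,
        8.93701723e-05,  1.42845336e-03]), 'tau': array([-1.62746033e-03, -3.72633219e+01,  2.52638429e+01,  1.23480460e-02,
       -1.30651040e-05,  1.49362950e-05]), 'tool_pos': array([4.99541143e+02, 1.40042254e-02, 2.30621287e+02]), 'orientation': array([-5.70051769e-04,  7.07097587e-01,  7.07115532e-01, -5.49659645e-04]), 'wrist_force': array([ 0.37926354,  0.16190996, -1.121103  ]), 'torque': array([ 0.01878975, -0.03128752,  0.00927789]), 'finger_gap': 0.9988699486516183}
```

View pics/s0.png

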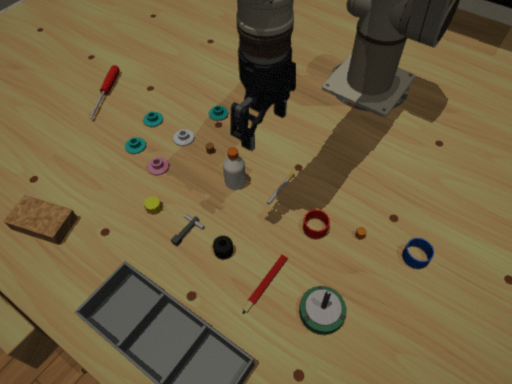

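View pics/d0.png

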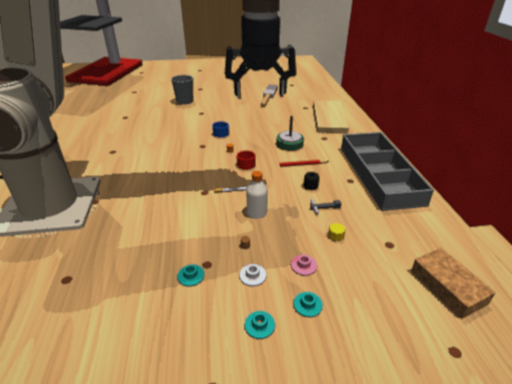

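Run:
```python
from h import *
s=load('s0')[1];d=load('d0')[1]
P=dict(flange=((184,138),(253,274),8),knob=((152,204.5),(336.5,233),12),drum=((223,247),(312,181),18),blue=((418,253),(221,129),17),red=((316,223),(246,160),17),glue=((234,170),(257,197),50),stand=((323,309),(290.5,141),28),pink=((158,166),(304,265),8),teal=((219,113),(191,275),8))
for k,(a,b,z) in P.items():
    p=at(s,*a,z);q=at(d,*b,z);print(k,p,q,np.hypot(*p).round())
```

```text
flange [ 450.2 -274.2] [ 445.9 -283.3] 527.0
knob [ 637.8 -198.8] [ 636.5 -200.5] 668.0
drum [631.2  -7.9] [632.8 -11.2] 631.0
blue [419.1 313.2] [421.9 314. ] 523.0
red [476.1 114.6] [478.8 114.9] 490.0
glue [483.  -91.8] [ 479.2 -100.6] 492.0
stand [628.  218.3] [619.5 186.4] 665.0
pink [ 550.9 -265.2] [ 546.9 -275.2] 611.0
teal [ 333.4 -258.3] [ 330.5 -268.9] 422.0
```

```bash
python3 -m jog '[{"dx":0.045,"dy":-0.003,"dz":-0.02},{"dx":0.09,"dy":-0.006,"dz":-0.04},{"dx":0.132,"dy":-0.009,"dz":-0.06},{"dx":0.132,"dy":-0.009,"dz":-0.08},{"dx":0.132,"dy":-0.009,"dz":-0.08},{"dx":0.132,"dy":-0.009,"dz":-0.08}]'
python3 - <<'E'
from h import *
im,i=snap('wrist','w1');print(proj(i,[632,-9,36]))
E
```

```text
[368.1 174. ]$[0]: bad value
```

View pics/w1.png

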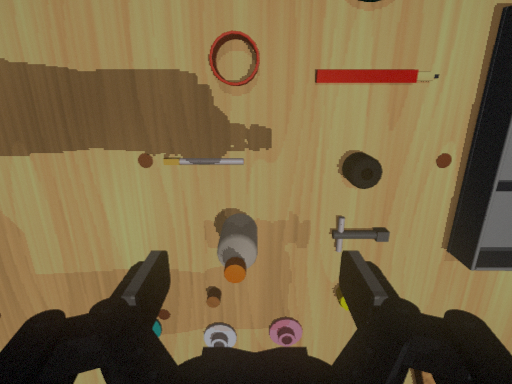

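The start-pose wrist view: drum at (362,170), which matches my estimate. Hammer and pencil lie clear of a jaw opening along x. The move was refused, so I'll give full rows.

```bash
python3 -m jog '[{"dx":0.045,"dy":-0.003,"dz":-0.02,"rx":0,"ry":0,"rz":0},{"dx":0.09,"dy":-0.006,"dz":-0.04,"rx":0,"ry":0,"rz":0},{"dx":0.132,"dy":-0.009,"dz":-0.06,"rx":0,"ry":0,"rz":0},{"dx":0.132,"dy":-0.009,"dz":-0.08,"rx":0,"ry":0,"rz":0},{"dx":0.132,"dy":-0.009,"dz":-0.08,"rx":0,"ry":0,"rz":0},{"dx":0.132,"dy":-0.009,"dz":-0.08,"rx":0,"ry":0,"rz":0}]'
python3 - <<'E'
from h import *
im,i=snap('wrist','w2');print(proj(i,[632,-9,36]),proj(i,[632,-9,0]),ctrl.observe()['tool_pos'])
E
```

```text
time: 0.8
tool_pos: [631.1, -9.0, 150.8]
orientation: [-0.001, 0.707, 0.707, -0.001]
wrist_force: [-0.6, -0.4, 0.8]
finger_gap: 0.998
[255.9 187.4] [255.8 176.7] [631.75188052  -8.9610904  152.39117937]
```

View pics/w2.png

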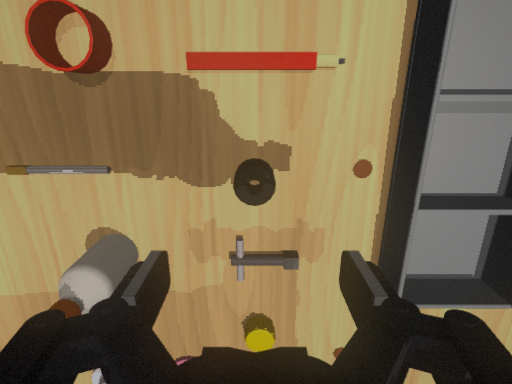

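Run:
```python
from h import *
im,i=load('w2');m=(im.max(2)<60).astype(np.uint8);m[:,:220]=0;m[:,300:]=0;m[:140]=0;m[225:]=0
ys,xs=np.nonzero(m);print(xs.min(),xs.max(),ys.min(),ys.max())
def pred(x,y):
    a=np.linspace(0,6.28,60);p=np.array([proj(i,[x+r*np.cos(t),y+r*np.sin(t),z]) for r,z in((20,0),(20,31),(17,36)) for t in a]);return p.min(0),p.max(0)
for y in(-9,-7,-5,-3):print(y,pred(631,y))
print(at(i,255,182.5,36))
```

```text
234 274 159 194
-9 (array([233.1, 157.4]), array([276.5, 206. ]))
-7 (array([233.1, 155.4]), array([276.6, 204. ]))
-5 (array([233. , 153.4]), array([276.6, 202. ]))
-3 (array([233. , 151.4]), array([276.7, 200. ]))
[631.1  -4.4]
```

Drum at about (630.5,-9), confirmed by the outline rows 159–206. Descend and grip.

```bash
python3 -m jog '[{"dx":-0.001,"dy":0,"dz":-0.04,"rx":0,"ry":0,"rz":0},{"dx":-0.001,"dy":0,"dz":-0.08,"rx":0,"ry":0,"rz":0},{"dx":-0.001,"dy":0,"dz":-0.115,"rx":0,"ry":0,"rz":0},{"dx":-0.001,"dy":0,"dz":-0.135,"rx":0,"ry":0,"rz":0},{"dx":-0.001,"dy":0,"dz":-0.147,"rx":0,"ry":0,"rz":0},{"dx":-0.001,"dy":0,"dz":-0.147,"rx":0,"ry":0,"rz":0},{"dx":-0.001,"dy":0,"dz":-0.147,"rx":0,"ry":0,"rz":0}]'
python3 -m jog '[{"dx":0,"dy":0,"dz":0,"rx":0,"ry":0,"rz":0},{"dx":0,"dy":0,"dz":0,"rx":0,"ry":0,"rz":0},{"dx":0,"dy":0,"dz":0,"rx":0,"ry":0,"rz":0},{"dx":0,"dy":0,"dz":0,"rx":0,"ry":0,"rz":0},{"dx":0,"dy":0,"dz":0,"rx":0,"ry":0,"rz":0},{"dx":0,"dy":0,"dz":0,"rx":0,"ry":0,"rz":0},{"dx":0,"dy":0,"dz":0,"rx":0,"ry":0,"rz":0},{"dx":0,"dy":0,"dz":0,"rx":0,"ry":0,"rz":0}]' 0 50
```

```text
time: 1.55
tool_pos: [632.3, -9.0, 6.6]
orientation: [0.001, 0.707, 0.707, 0.001]
wrist_force: [0.5, -0.6, 0.5]
finger_gap: 0.997
time: 2.35
tool_pos: [631.8, -9.0, 5.5]
orientation: [0.001, 0.707, 0.707, 0.001]
wrist_force: [-0.5, 0.2, 6.1]
finger_gap: 0.447
```

```bash
python3 -m jog '[{"dx":0,"dy":0,"dz":0.03,"rx":0,"ry":0,"rz":0},{"dx":0,"dy":0,"dz":0.08,"rx":0,"ry":0,"rz":0},{"dx":0,"dy":0,"dz":0.13,"rx":0,"ry":0,"rz":0},{"dx":0,"dy":0.05,"dz":0.17,"rx":0,"ry":0,"rz":0},{"dx":0,"dy":0.1,"dz":0.19,"rx":0,"ry":0,"rz":0},{"dx":0,"dy":0.149,"dz":0.19,"rx":0,"ry":0,"rz":0},{"dx":0,"dy":0.149,"dz":0.19,"rx":0,"ry":0,"rz":0},{"dx":0,"dy":0.149,"dz":0.19,"rx":0,"ry":0,"rz":0}]'
python3 - <<'E'
from h import *
im,i=snap('wrist','w3');print(ctrl.observe()['tool_pos'])
for n in('s0','d0','w3'):
    im,i=load(n);h=cv2.cvtColor(im,cv2.COLOR_RGB2HSV);m=cv2.inRange(h,(50,90,30),(80,255,255))
    c,l,st,ce=cv2.connectedComponentsWithStats(m)
    k=1+np.argmax(st[1:,4]);x,y,w,hh,ar=st[k];print(n,st[k],at(i,x+w/2,y+hh/2,13),at(i,x+w/2,y+hh/2,25))
E
```

```text
time: 3.15
tool_pos: [630.5, 143.0, 193.8]
orientation: [-0.0, 0.705, 0.709, -0.0]
wrist_force: [-1.0, -0.3, -1.3]
finger_gap: 0.444
[630.38992472 140.96399591 193.3347655 ]
s0 [300 287  43  47 427] [626.4 216.3] [630.8 217.3]
d0 [278 136  25  14 166] [623.5 201.2] [618.2 179.8]
w3 [260  62   2   1   2] [636.3 252.7] [636.  251.6]
```

View pics/w3.png

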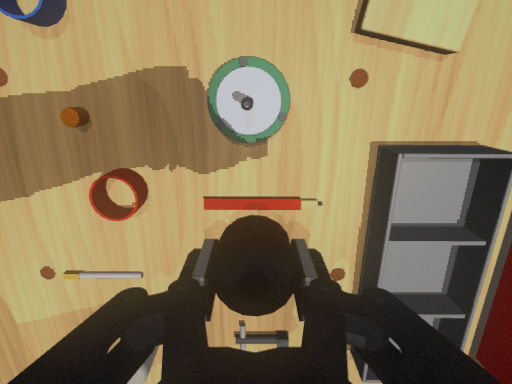

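Drum is held. The stand's seat disc is centred at about (248,98), with the post tip at (247,103).

Run:
```python
from h import *
from scipy.optimize import least_squares
im,i=load('w3')
print(at(i,247,103,97))
h=cv2.cvtColor(im,cv2.COLOR_RGB2HSV)
g=cv2.inRange(h,(45,60,30),(90,255,255));g[150:]=0;ys,xs=np.nonzero(g);print('green',xs.min(),xs.max(),ys.min(),ys.max())
w=cv2.inRange(h,(0,0,130),(180,40,255));w[:55]=0;w[150:]=0;w[:,:205]=0;w[:,295:]=0;ys,xs=np.nonzero(w);print('white',xs.min(),xs.max(),ys.min(),ys.max())
def pred(x,y,r,zs):
    a=np.linspace(0,6.28,90);p=np.array([proj(i,[x+r*np.cos(t),y+r*np.sin(t),z]) for z in zs for t in a]);return np.r_[p.min(0),p.max(0)].round()
for y in(210,214,218):print(y,pred(626,y,32,(30,)),pred(626,y,42,(0,25)),proj(i,[626,y,97]))
# drum top/bore in hand
print('dark drum',proj(i,[631.8,140,200]))
c=im[215:320,205:305].copy();c=cv2.resize(np.clip(c.astype(int)*4,0,255).astype(np.uint8),None,fx=5,fy=5);cv2.imwrite('pics/c3.png',c[:,:,::-1])
```

```text
[624.1 216.7]
green 208 289 57 142
white 216 280 66 134
210 [218.  73. 283. 140.] [209.  62. 292. 149.] [249.5 112. ]
214 [218.  68. 283. 136.] [208.  58. 292. 145.] [249.5 106.7]
218 [218.  64. 283. 132.] [208.  53. 293. 141.] [249.5 101.3]
dark drum [257.8 262.8]
```

View pics/c3.png

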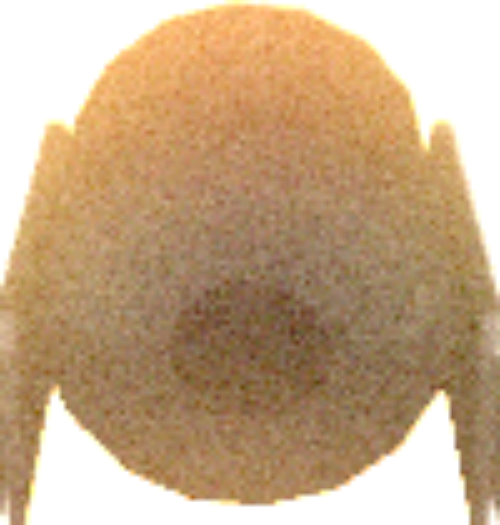

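Bore of the held drum appears at (255,284).

Run:
```python
from h import *
im,i=load('w3');print(at(i,255.4,284,224), proj(i,[630.4,141,224]))
print(ctrl.observe()['tool_pos'],ctrl.observe()['orientation'])
```

```text
[630.4 144.1] [255.4 290. ]
[630.38992472 140.96399591 193.3347655 ] [-1.99354815e-04  7.06266099e-01  7.07945862e-01 -9.02167909e-04]
```

```bash
python3 -m jog '[{"dx":-0.003,"dy":0.035,"dz":0,"rx":0,"ry":0,"rz":0},{"dx":-0.006,"dy":0.072,"dz":-0.02,"rx":0,"ry":0,"rz":0},{"dx":-0.006,"dy":0.072,"dz":-0.05,"rx":0,"ry":0,"rz":0},{"dx":-0.006,"dy":0.072,"dz":-0.08,"rx":0,"ry":0,"rz":0},{"dx":-0.006,"dy":0.072,"dz":-0.08,"rx":0,"ry":0,"rz":0},{"dx":-0.006,"dy":0.072,"dz":-0.08,"rx":0,"ry":0,"rz":0},{"dx":-0.006,"dy":0.072,"dz":-0.08,"rx":0,"ry":0,"rz":0},{"dx":-0.006,"dy":0.072,"dz":-0.08,"rx":0,"ry":0,"rz":0}]'
python3 - <<'E'
from h import *
s,_=snap('scene','s4');d,_=snap('side','d4');w,i=snap('wrist','w4');print(ctrl.observe()['tool_pos'])
f=lambda im,y,x,n,k:cv2.resize(im[y:y+n,x:x+n],None,fx=k,fy=k,interpolation=cv2.INTER_CUBIC)
o=np.hstack([f(s,250,280,80,5),f(d,85,250,80,5)])
cv2.imwrite('pics/c4.png',np.clip(o.astype(int)*1.7,0,255).astype(np.uint8)[:,:,::-1])
E
```

```text
time: 4.0
tool_pos: [626.6, 211.7, 116.6]
orientation: [0.001, 0.707, 0.707, 0.002]
wrist_force: [0.7, -0.5, -1.2]
finger_gap: 0.448
[625.80303624 211.99783746 115.79114716]
```

View pics/c4.png

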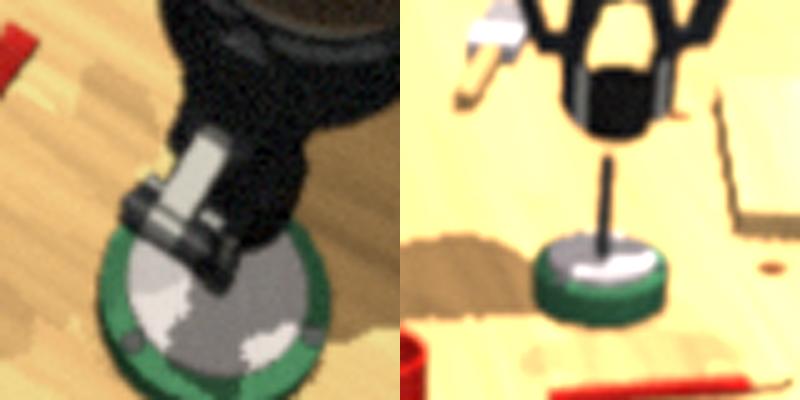

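Run:
```python
from h import *
im,i=load('d4')
c=lambda p:((p-np.array([250,85]))*5).round()
for n,X in dict(drumc=[625.8,214,129],base=[624,216,30],tip=[624,216,97],foot=[624,216,0]).items():print(n,c(proj(i,X)))
for x in(612,616,620):print(x,c(proj(i,[x,216,97])),c(proj(i,[x,216,30])))
im,i=load('s4');c=lambda p:((p-np.array([280,250]))*5).round()
print('scene seat',c(proj(i,[624,216,30])),c(proj(i,[618,216,30])))
im,i=load('w4');print('w4 drumtop',proj(i,[625.8,212,146]),proj(i,[625.8,215,146]),proj(i,[624,216,30]))
g=np.clip(im[60:345,150:360].astype(int)*3,0,255).astype(np.uint8);cv2.imwrite('pics/c4w.png',cv2.resize(g,None,fx=2,fy=2)[:,:,::-1])
```

```text
drumc [212. 100.]
base [199. 253.]
tip [206. 150.]
foot [197. 297.]
612 [186. 152.] [180. 255.]
616 [192. 151.] [187. 254.]
620 [199. 151.] [193. 254.]
scene seat [216. 281.] [224. 267.]
w4 drumtop [255.2 285.6] [255.2 279.8] [251.9 193.4]
```

View pics/c4w.png

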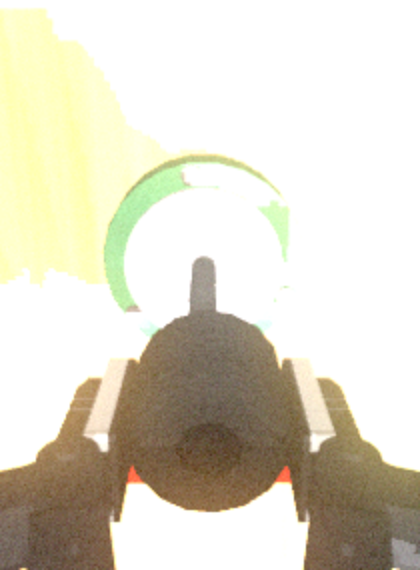

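Run:
```python
from h import *
im,i=load('d4');b=im.max(2)
for r in(99,101,103,105,107,109,111,113,117,120,124,128,131):print(r,b[r,355:390].tolist())
```

```text
99 [78, 79, 79, 79, 79, 79, 80, 80, 81, 80, 80, 78, 77, 77, 75, 77, 77, 77, 80, 79, 80, 80, 79, 79, 79, 78, 76, 79, 78, 78, 79, 78, 79, 79, 78]
101 [109, 81, 77, 79, 79, 81, 82, 82, 81, 80, 80, 77, 76, 77, 77, 76, 77, 79, 79, 80, 80, 80, 80, 80, 79, 78, 78, 78, 78, 77, 78, 78, 79, 78, 78]
103 [186, 145, 98, 79, 77, 78, 79, 80, 80, 79, 79, 77, 77, 75, 76, 77, 77, 78, 79, 80, 82, 80, 79, 81, 79, 78, 78, 79, 79, 80, 80, 79, 80, 79, 78]
105 [212, 203, 175, 132, 93, 78, 78, 79, 78, 78, 78, 76, 76, 77, 76, 77, 79, 80, 80, 81, 80, 81, 81, 80, 80, 79, 79, 79, 80, 81, 81, 80, 81, 80, 81]
107 [212, 213, 213, 202, 174, 130, 90, 77, 78, 77, 77, 76, 77, 75, 78, 77, 78, 80, 79, 82, 81, 81, 81, 83, 80, 79, 81, 80, 81, 81, 82, 82, 80, 82, 81]
109 [213, 212, 212, 213, 212, 201, 169, 123, 86, 74, 76, 77, 75, 76, 78, 79, 79, 79, 80, 82, 82, 82, 81, 80, 80, 79, 81, 80, 80, 81, 80, 82, 82, 81, 80]
111 [212, 212, 212, 212, 212, 214, 211, 199, 165, 116, 83, 74, 76, 77, 78, 78, 79, 80, 82, 80, 81, 82, 80, 81, 80, 82, 81, 81, 80, 82, 81, 81, 80, 81, 81]
113 [213, 212, 213, 212, 213, 213, 213, 214, 211, 199, 
[... 234 characters left out ...]
81, 81, 81, 81, 82, 82, 80]
120 [212, 213, 212, 213, 213, 213, 212, 212, 211, 211, 209, 211, 212, 212, 212, 202, 171, 125, 89, 77, 77, 79, 80, 79, 80, 80, 80, 81, 80, 81, 80, 80, 81, 80, 79]
124 [213, 212, 213, 212, 212, 213, 212, 212, 213, 213, 212, 212, 210, 209, 210, 212, 213, 213, 212, 199, 163, 112, 83, 77, 79, 81, 80, 79, 80, 81, 82, 80, 81, 82, 82]
128 [212, 213, 212, 213, 212, 213, 213, 212, 212, 213, 213, 211, 212, 211, 210, 210, 211, 212, 212, 213, 212, 213, 206, 182, 135, 95, 80, 78, 78, 79, 79, 80, 81, 81, 80]
131 [213, 213, 210, 210, 212, 211, 210, 210, 210, 210, 210, 210, 208, 207, 207, 205, 204, 199, 190, 193, 195, 192, 186, 187, 186, 174, 153, 116, 88, 78, 77, 81, 80, 80, 80]
```

Run:
```python
from h import *
im,i=load('d4');b=im.max(2)
for r in(99,101,103,105,107,109,111,113,118,121,124,128,131):print(r,b[r,280:308].tolist())
```

```text
99 [211, 185, 96, 15, 24, 49, 62, 56, 61, 43, 23, 17, 14, 14, 14, 17, 34, 51, 53, 46, 25, 39, 64, 54, 57, 131, 199, 211]
101 [212, 188, 98, 19, 28, 50, 62, 46, 22, 11, 9, 14, 14, 12, 12, 13, 8, 10, 12, 9, 19, 44, 63, 50, 68, 141, 202, 211]
103 [206, 170, 85, 18, 29, 53, 64, 44, 15, 11, 15, 10, 15, 14, 12, 15, 14, 17, 15, 13, 22, 49, 66, 52, 79, 151, 204, 214]
105 [207, 172, 90, 21, 31, 54, 62, 38, 14, 11, 12, 13, 12, 13, 11, 13, 15, 14, 11, 12, 27, 53, 65, 51, 99, 171, 208, 214]
107 [213, 203, 162, 89, 46, 56, 62, 38, 14, 10, 11, 13, 14, 12, 11, 16, 17, 11, 15, 12, 30, 58, 78, 85, 110, 146, 161, 176]
109 [213, 214, 206, 179, 129, 89, 68, 37, 13, 10, 14, 7, 14, 13, 15, 14, 14, 13, 19, 55, 106, 139, 158, 178, 178, 178, 183, 189]
111 [214, 213, 213, 212, 204, 181, 142, 86, 39, 19, 11, 10, 10, 8, 15, 14, 15, 30, 65, 127, 188, 209, 212, 213, 214, 214, 214, 214]
113 [213, 213, 213, 214, 214, 212, 208, 195, 172, 156, 134, 120, 109, 107, 107, 117, 140, 165, 183, 205, 213, 215, 212, 214, 213, 212, 214, 212]
118 [213, 213, 213, 213, 213, 212, 213, 212, 209, 181, 93, 39, 94, 166, 203, 213, 214, 212, 212, 212, 213, 214, 213, 213, 213, 213, 214, 213]
121 [213, 213, 213, 213, 213, 214, 213, 213, 201, 154, 73, 45, 114, 185, 206, 208, 210, 213, 213, 214, 213, 213, 213, 213, 214, 213, 213, 212]
124 [212, 213, 214, 212, 213, 213, 214, 214, 197, 142, 65, 49, 126, 201, 214, 210, 207, 208, 212, 212, 212, 213, 212, 213, 213, 213, 213, 212]
128 [213, 214, 212, 214, 213, 214, 215, 213, 190, 111, 41, 60, 135, 201, 215, 214, 214, 212, 212, 212, 213, 214, 213, 213, 213, 214, 213, 213]
131 [207, 197, 179, 177, 164, 136, 135, 155, 143, 83, 38, 72, 138, 188, 194, 184, 193, 205, 208, 211, 214, 214, 213, 213, 213, 213, 213, 213]
```

Side: the drum sits about 4–5 mm right of the post axis. Wrist: about 2 mm in x and 2.5 mm short in y. I'll correct by a compromise and feel downward.

```bash
python3 -m jog '[{"dx":-0.003,"dy":0.0025,"dz":0,"rx":0,"ry":0,"rz":0},{"dx":-0.003,"dy":0.0025,"dz":-0.005,"rx":0,"ry":0,"rz":0},{"dx":-0.003,"dy":0.0025,"dz":-0.01,"rx":0,"ry":0,"rz":0},{"dx":-0.003,"dy":0.0025,"dz":-0.015,"rx":0,"ry":0,"rz":0},{"dx":-0.003,"dy":0.0025,"dz":-0.02,"rx":0,"ry":0,"rz":0},{"dx":-0.003,"dy":0.0025,"dz":-0.025,"rx":0,"ry":0,"rz":0},{"dx":-0.003,"dy":0.0025,"dz":-0.028,"rx":0,"ry":0,"rz":0},{"dx":-0.003,"dy":0.0025,"dz":-0.028,"rx":0,"ry":0,"rz":0}]'
python3 - <<'E'
from h import *
for k in range(2):
  d,_=snap('side','d5');o=ctrl.observe();print(o['tool_pos'],o['wrist_force'],o['torque'])
b=d.max(2)
for r in(107,109,111,113,115,117,119,122,125,128):print(r,b[r,280:308].tolist())
E
```

```text
time: 4.95
tool_pos: [621.6, 214.3, 85.4]
orientation: [-0.0, 0.707, 0.707, -0.001]
wrist_force: [-0.2, 0.2, -2.2]
finger_gap: 0.448
[621.83595261 214.42368596  85.9263665 ] [ 0.33735341  0.63249105 -1.35408563] [-0.02376626  0.07677166  0.02809843]
[622.02198394 214.46833483  86.26587565] [-1.68829896  0.19116518 -0.87656127] [-0.02426435  0.05914311 -0.04882142]
107 [87, 19, 19, 34, 70, 122, 154, 151, 141, 129, 126, 126, 127, 135, 157, 173, 174, 102, 31, 37, 47, 31, 48, 99, 142, 157, 164, 176]
109 [97, 19, 28, 51, 63, 51, 35, 21, 14, 14, 11, 10, 13, 11, 25, 47, 64, 37, 28, 51, 59, 45, 84, 144, 171, 180, 183, 189]
111 [75, 16, 31, 58, 61, 38, 15, 8, 13, 12, 14, 13, 9, 11, 11, 15, 11, 12, 32, 56, 60, 50, 114, 190, 214, 215, 215, 213]
113 [76, 19, 33, 58, 63, 39, 15, 13, 11, 12, 12, 16, 14, 15, 15, 14, 15, 16, 35, 61, 63, 55, 126, 201, 215, 214, 213, 214]
115 [113, 39, 37, 62, 64, 35, 10, 9, 14, 11, 13, 11, 12, 10, 13, 13, 12, 15, 38, 62, 61, 78, 148, 204, 215, 214, 213, 213]
117 [166, 105, 63, 65, 61, 34, 10, 9, 14, 13, 12, 14, 17, 12, 16, 13, 13, 20, 49, 90, 130, 175, 206, 214, 214, 214, 213, 213]
119 [213, 193, 146, 105, 67, 28, 6, 13, 10, 15, 12, 18, 13, 14, 14, 13, 41, 104, 158, 181, 199, 211, 215, 213, 213, 214, 213, 213]
122 [214, 215, 215, 212, 201, 172, 141, 124, 95, 66, 33, 19, 47, 84, 106, 126, 170, 204, 215, 214, 214, 214, 214, 214, 214, 214, 214, 213]
125 [214, 214, 214, 214, 213, 214, 216, 214, 195, 132, 57, 55, 131, 203, 216, 213, 209, 209, 211, 213, 214, 214, 213, 213, 213, 213, 214, 214]
128 [215, 215, 214, 214, 215, 215, 215, 215, 190, 112, 39, 62, 136, 203, 215, 214, 215, 212, 213, 212, 214, 213, 214, 213, 214, 214, 214, 213]
```

On the post with no contact force. Lower to the seat.

```bash
python3 -m jog '[{"dx":-0.0005,"dy":0,"dz":-0.01,"rx":0,"ry":0,"rz":0},{"dx":-0.0005,"dy":0,"dz":-0.02,"rx":0,"ry":0,"rz":0},{"dx":-0.0005,"dy":0,"dz":-0.03,"rx":0,"ry":0,"rz":0},{"dx":-0.0005,"dy":0,"dz":-0.04,"rx":0,"ry":0,"rz":0},{"dx":-0.0005,"dy":0,"dz":-0.047,"rx":0,"ry":0,"rz":0},{"dx":-0.0005,"dy":0,"dz":-0.051,"rx":0,"ry":0,"rz":0},{"dx":-0.0005,"dy":0,"dz":-0.0525,"rx":0,"ry":0,"rz":0},{"dx":-0.0005,"dy":0,"dz":-0.0525,"rx":0,"ry":0,"rz":0}]'
```

```text
time: 5.85
tool_pos: [621.9, 214.7, 35.6]
orientation: [0.0, 0.707, 0.707, 0.001]
wrist_force: [-1.6, -0.9, 7.9]
finger_gap: 0.445
```

```bash
python3 -m jog '[{"dx":0,"dy":0,"dz":0,"rx":0,"ry":0,"rz":0},{"dx":0,"dy":0,"dz":0,"rx":0,"ry":0,"rz":0},{"dx":0,"dy":0,"dz":0.005,"rx":0,"ry":0,"rz":0},{"dx":0,"dy":0,"dz":0.03,"rx":0,"ry":0,"rz":0},{"dx":0,"dy":0,"dz":0.07,"rx":0,"ry":0,"rz":0},{"dx":0,"dy":0,"dz":0.12,"rx":0,"ry":0,"rz":0},{"dx":0,"dy":0,"dz":0.16,"rx":0,"ry":0,"rz":0},{"dx":0,"dy":0,"dz":0.17,"rx":0,"ry":0,"rz":0}]' 0.07
python3 -m jog '[{"dx":-0.04,"dy":0,"dz":0,"rx":0,"ry":0,"rz":0},{"dx":-0.08,"dy":0.02,"dz":0,"rx":0,"ry":0,"rz":0},{"dx":-0.12,"dy":0.04,"dz":0,"rx":0,"ry":0,"rz":0},{"dx":-0.16,"dy":0.06,"dz":0,"rx":0,"ry":0,"rz":0},{"dx":-0.201,"dy":0.07,"dz":0,"rx":0,"ry":0,"rz":0},{"dx":-0.201,"dy":0.07,"dz":0,"rx":0,"ry":0,"rz":0},{"dx":-0.201,"dy":0.07,"dz":0,"rx":0,"ry":0,"rz":0},{"dx":-0.201,"dy":0.07,"dz":0,"rx":0,"ry":0,"rz":0}]'
python3 - <<'E'
from h import *
snap('wrist','w6');im,i=snap('wrist','w6');print(ctrl.observe()['tool_pos'])
cv2.imwrite('pics/w6b.png',np.clip(im.astype(int)*1.6,0,255).astype(np.uint8)[:,:,::-1])
for X in([420,313,34],[420,313,0]):print(proj(i,X))
h=cv2.cvtColor(im,cv2.COLOR_RGB2HSV);m=cv2.inRange(h,(105,100,30),(130,255,255));ys,xs=np.nonzero(m);print(xs.min(),xs.max(),ys.min(),ys.max())
a=np.linspace(0,6.28,90)
def pred(x,y):
    p=np.array([proj(i,[x+26.5*np.cos(t),y+26.5*np.sin(t),z]) for z in (0,34) for t in a]);return np.r_[p.min(0),p.max(0)]
from scipy.optimize import least_squares
o=np.r_[xs.min(),ys.min(),xs.max(),ys.max()];r=least_squares(lambda q:pred(*q)-o,[420,313],diff_step=1e-3);print(r.x,r.fun)
E
```

```text
time: 6.65
tool_pos: [623.9, 215.3, 210.5]
orientation: [0.002, 0.707, 0.707, 0.005]
wrist_force: [0.4, -1.0, 0.5]
finger_gap: 0.817
time: 7.45
tool_pos: [421.3, 284.4, 203.7]
orientation: [0.0, 0.707, 0.707, 0.0]
wrist_force: [0.1, 0.2, 0.0]
finger_gap: 0.82
[421.66516621 284.2095565  203.61313129]
[252.9 145.4]
[253.  140.4]
228 276 121 169
[419.01713544 311.24746905] [-1.2 -2.5  1.2  2.5]
```

View pics/w6b.png

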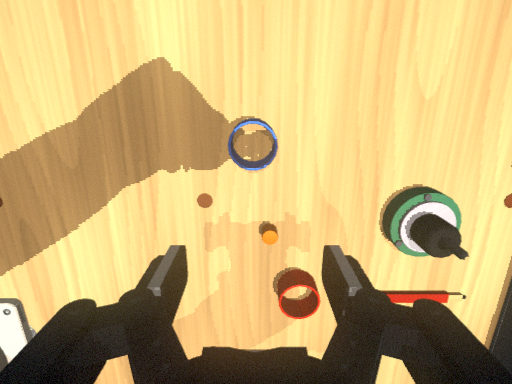

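```bash
python3 -m jog '[{"dx":-0.0015,"dy":0.027,"dz":-0.03,"rx":0,"ry":0,"rz":0},{"dx":-0.0015,"dy":0.027,"dz":-0.08,"rx":0,"ry":0,"rz":0},{"dx":-0.0015,"dy":0.027,"dz":-0.13,"rx":0,"ry":0,"rz":0},{"dx":-0.0015,"dy":0.027,"dz":-0.17,"rx":0,"ry":0,"rz":0},{"dx":-0.0015,"dy":0.027,"dz":-0.19,"rx":0,"ry":0,"rz":0},{"dx":-0.0015,"dy":0.027,"dz":-0.202,"rx":0,"ry":0,"rz":0},{"dx":-0.0015,"dy":0.027,"dz":-0.202,"rx":0,"ry":0,"rz":0},{"dx":-0.0015,"dy":0.027,"dz":-0.202,"rx":0,"ry":0,"rz":0}]'
python3 -m jog '[{"dx":0,"dy":0,"dz":0,"rx":0,"ry":0,"rz":0},{"dx":0,"dy":0,"dz":0,"rx":0,"ry":0,"rz":0},{"dx":0,"dy":0,"dz":0,"rx":0,"ry":0,"rz":0},{"dx":0,"dy":0,"dz":0,"rx":0,"ry":0,"rz":0},{"dx":0,"dy":0,"dz":0,"rx":0,"ry":0,"rz":0}]' 0.035 40
python3 -m jog '[{"dx":0,"dy":0,"dz":0.01,"rx":0,"ry":0,"rz":0},{"dx":0,"dy":0,"dz":0.05,"rx":0,"ry":0,"rz":0},{"dx":0,"dy":0,"dz":0.1,"rx":0,"ry":0,"rz":0},{"dx":0,"dy":0,"dz":0.14,"rx":0,"ry":0,"rz":0},{"dx":0,"dy":0,"dz":0.14,"rx":0,"ry":0,"rz":0},{"dx":0,"dy":0,"dz":0.14,"rx":0,"ry":0,"rz":0}]'
python3 - <<'E'
from h import *
im,i=snap('wrist','w7');T=ctrl.observe()['tool_pos'];print(T)
h=cv2.cvtColor(im,cv2.COLOR_RGB2HSV);m=cv2.inRange(h,(105,100,30),(130,255,255));ys,xs=np.nonzero(m);print(xs.min(),xs.max(),ys.min(),ys.max())
cv2.imwrite('pics/c7.png',cv2.resize(np.clip(im[170:384,130:380].astype(int)*2,0,255).astype(np.uint8),None,fx=2,fy=2)[:,:,::-1])
zt=T[2]+34-3
for dy in(0,3):
  a=np.linspace(0,6.28,90);p=np.array([proj(i,[T[0]+26.5*np.cos(t),T[1]+dy+26.5*np.sin(t),z]) for z in(zt,) for t in a]);print(p.min(0),p.max(0))
E
```

```text
time: 8.35
tool_pos: [420.2, 311.9, 2.5]
orientation: [0.0, 0.707, 0.707, 0.001]
wrist_force: [-0.5, 1.3, 0.2]
finger_gap: 0.818
time: 8.85
tool_pos: [420.5, 312.5, 3.7]
orientation: [0.0, 0.707, 0.707, 0.002]
wrist_force: [0.2, -1.6, 8.0]
finger_gap: 0.596
time: 9.45
tool_pos: [419.4, 311.9, 143.3]
orientation: [0.0, 0.707, 0.707, 0.001]
wrist_force: [0.2, 0.8, -1.0]
finger_gap: 0.595
[418.44799869 311.17103589 141.68627371]
197 311 233 332
[194.3 232.8] [312.9 333.6]
[193.8 226.3] [313.3 328.5]
```

View pics/c7.png

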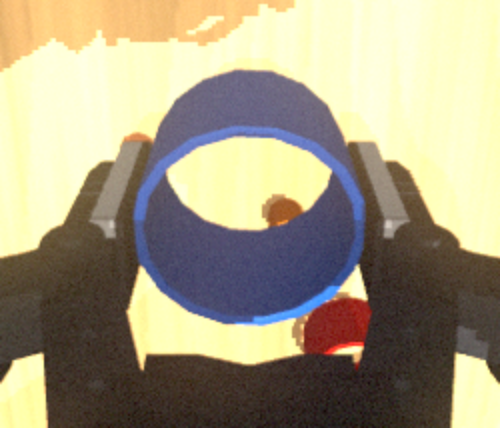

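Sleeve held squarely, level; top ring centred on TCP. Next a look at the seated drum from in front of it.

```bash
python3 -m jog '[{"dx":0.03,"dy":-0.025,"dz":0.02,"rx":0,"ry":0,"rz":0},{"dx":0.065,"dy":-0.055,"dz":0.03,"rx":0,"ry":0,"rz":0},{"dx":0.1,"dy":-0.085,"dz":0.03,"rx":0,"ry":0,"rz":0},{"dx":0.135,"dy":-0.115,"dz":0.03,"rx":0,"ry":0,"rz":0},{"dx":0.17,"dy":-0.1365,"dz":0.03,"rx":0,"ry":0,"rz":0},{"dx":0.203,"dy":-0.1565,"dz":0.03,"rx":0,"ry":0,"rz":0},{"dx":0.203,"dy":-0.1565,"dz":0.03,"rx":0,"ry":0,"rz":0},{"dx":0.203,"dy":-0.1565,"dz":0.03,"rx":0,"ry":0,"rz":0}]'
python3 - <<'E'
from h import *
snap('wrist','w8');im,i=snap('wrist','w8');T=ctrl.observe()['tool_pos'];print(T)
for X in([622,215.7,66],[624,216,97],[624,216,30],[T[0],T[1],T[2]+30]):print(proj(i,X))
cv2.imwrite('pics/c8.png',cv2.resize(np.clip(im[60:345,130:380].astype(int)*2,0,255).astype(np.uint8),None,fx=2,fy=2)[:,:,::-1])
E
```

```text
time: 10.3
tool_pos: [620.9, 153.9, 168.6]
orientation: [-0.002, 0.708, 0.706, -0.002]
wrist_force: [-0.8, 0.7, -1.2]
finger_gap: 0.596
[620.33042524 155.28438579 170.05295011]
[257.4 119.2]
[260.5 122.6]
[259.3 115.5]
[255.1 286. ]
```

View pics/c8.png

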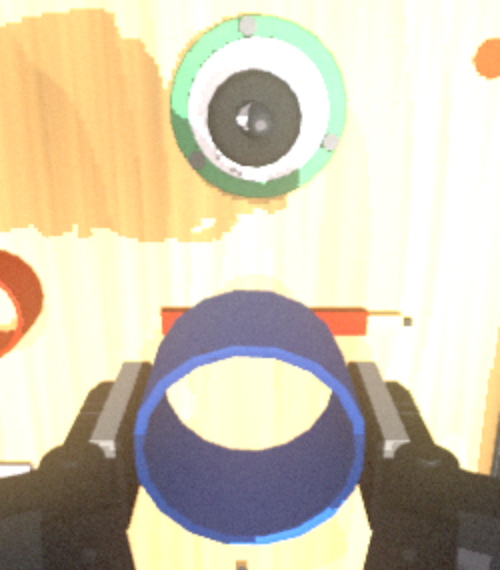

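Drum outline centre (257,119) agrees with the expected (622,215.7); the post is inside its bore and the drum sits level. Moving the sleeve over.

```bash
python3 -m jog '[{"dx":0.0015,"dy":0.03,"dz":0,"rx":0,"ry":0,"rz":0},{"dx":0.0015,"dy":0.0595,"dz":0,"rx":0,"ry":0,"rz":0},{"dx":0.0015,"dy":0.0595,"dz":-0.03,"rx":0,"ry":0,"rz":0},{"dx":0.0015,"dy":0.0595,"dz":-0.06,"rx":0,"ry":0,"rz":0},{"dx":0.0015,"dy":0.0595,"dz":-0.08,"rx":0,"ry":0,"rz":0},{"dx":0.0015,"dy":0.0595,"dz":-0.09,"rx":0,"ry":0,"rz":0},{"dx":0.0015,"dy":0.0595,"dz":-0.09,"rx":0,"ry":0,"rz":0}]'
python3 - <<'E'
from h import *
s,_=snap('scene','s9');d,i=snap('side','d9');w,_=snap('wrist','w9');o=ctrl.observe();print(o['tool_pos'],o['wrist_force'])
f=lambda im,y,x,n,k,g:cv2.resize(np.clip(im[y:y+n,x:x+n].astype(int)*g,0,255).astype(np.uint8),None,fx=k,fy=k,interpolation=cv2.INTER_CUBIC)
o=np.hstack([f(d,95,255,70,5,1.7),cv2.resize(f(w,150,155,200,1,2.2),(350,350))])
cv2.imwrite('pics/c9.png',o[:,:,::-1])
E
```

```text
time: 11.1
tool_pos: [621.3, 214.9, 80.2]
orientation: [-0.001, 0.707, 0.708, -0.002]
wrist_force: [-0.0, 0.1, -0.4]
finger_gap: 0.598
[624.21391303 215.14388969  83.49540342] [0.2765104  0.34050494 1.00079294]
```

View pics/c9.png

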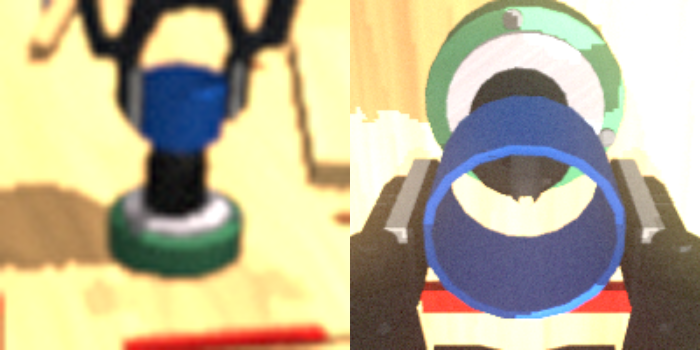

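Sleeve is about 2 mm too far in +x in both views. Correct and lower to engage.

```bash
python3 -m jog '[{"dx":-0.002,"dy":0,"dz":0,"rx":0,"ry":0,"rz":0},{"dx":-0.002,"dy":0,"dz":-0.008,"rx":0,"ry":0,"rz":0},{"dx":-0.002,"dy":0,"dz":-0.016,"rx":0,"ry":0,"rz":0},{"dx":-0.002,"dy":0,"dz":-0.024,"rx":0,"ry":0,"rz":0},{"dx":-0.002,"dy":0,"dz":-0.03,"rx":0,"ry":0,"rz":0},{"dx":-0.002,"dy":0,"dz":-0.03,"rx":0,"ry":0,"rz":0}]'
python3 -c "
from h import *
for _ in range(2):
  w,i=snap('wrist','w10');o=ctrl.observe();print(o['tool_pos'],o['wrist_force'],o['torque'])
d,_=snap('side','d10')
f=lambda im,y,x,n,k,g:cv2.resize(np.clip(im[y:y+n,x:x+n].astype(int)*g,0,255).astype(np.uint8),None,fx=k,fy=k,interpolation=cv2.INTER_CUBIC)
cv2.imwrite('pics/c10.png',np.hstack([f(d,95,255,70,5,1.7),cv2.resize(f(w,150,155,200,1,2.2),(350,350))])[:,:,::-1])
"
```

```text
time: 11.85
tool_pos: [620.4, 214.0, 49.9]
orientation: [-0.001, 0.707, 0.707, -0.001]
wrist_force: [-0.0, -0.5, -0.3]
finger_gap: 0.594
[620.854272   214.21841695  50.67952427] [ 0.71309472 -0.12376913 -0.34344522] [-0.04314415 -0.05867923 -0.03175608]
[621.32099189 214.40212175  51.32709583] [ 0.02539809 -0.83392432 -0.24224675] [-0.01482769  0.02454543  0.00869267]
```

Sleeve passed over the drum's top without contact. Seat it, release and rise.

```bash
python3 -m jog '[{"dx":0,"dy":0,"dz":-0.007,"rx":0,"ry":0,"rz":0},{"dx":0,"dy":0,"dz":-0.013,"rx":0,"ry":0,"rz":0},{"dx":0,"dy":0,"dz":-0.017,"rx":0,"ry":0,"rz":0},{"dx":0,"dy":0,"dz":-0.0205,"rx":0,"ry":0,"rz":0},{"dx":0,"dy":0,"dz":-0.0205,"rx":0,"ry":0,"rz":0},{"dx":0,"dy":0,"dz":-0.0205,"rx":0,"ry":0,"rz":0}]'
```

```text
time: 12.6
tool_pos: [621.1, 214.3, 33.7]
orientation: [0.0, 0.707, 0.707, 0.0]
wrist_force: [-5.6, -1.8, 12.8]
finger_gap: 0.595
```

```bash
python3 -m jog '[{"dx":0,"dy":0,"dz":0.0005,"rx":0,"ry":0,"rz":0},{"dx":0,"dy":0,"dz":0.001,"rx":0,"ry":0,"rz":0},{"dx":0,"dy":0,"dz":0.005,"rx":0,"ry":0,"rz":0},{"dx":0,"dy":0,"dz":0.03,"rx":0,"ry":0,"rz":0},{"dx":0,"dy":0,"dz":0.07,"rx":0,"ry":0,"rz":0},{"dx":0,"dy":0,"dz":0.11,"rx":0,"ry":0,"rz":0},{"dx":0,"dy":-0.02,"dz":0.15,"rx":0,"ry":0,"rz":0},{"dx":0,"dy":-0.06,"dz":0.15,"rx":0,"ry":0,"rz":0}]' 0.07
python3 -m jog '[{"dx":0,"dy":0,"dz":0,"rx":0,"ry":0,"rz":0}]'
python3 - <<'E'
from h import *
w,i=snap('wrist','w11');print(ctrl.observe()['tool_pos'])
for X in([622,215.7,66],[624,216,97],[621.5,215.5,64]):print(X,proj(i,X))
cv2.imwrite('pics/c11.png',cv2.resize(np.clip(w[60:190,180:330].astype(int)*2,0,255).astype(np.uint8),None,fx=4,fy=4)[:,:,::-1])
E
```

```text
time: 13.4
tool_pos: [625.3, 157.6, 188.6]
orientation: [0.003, 0.705, 0.709, 0.006]
wrist_force: [1.7, 0.1, 0.1]
finger_gap: 0.817
time: 13.5
tool_pos: [622.7, 150.7, 183.6]
orientation: [0.002, 0.709, 0.705, 0.001]
wrist_force: [-0.1, 0.2, -0.2]
finger_gap: 0.82
[621.96944356 152.48803524 182.20402793]
[622, 215.7, 66] [253.  112.9]
[624, 216, 97] [255.7 115.2]
[621.5, 215.5, 64] [252.4 112.9]
```

View pics/c11.png

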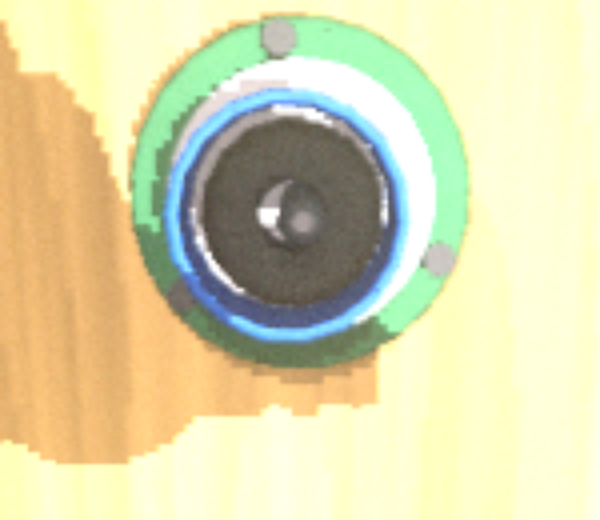

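Sleeve is concentric around the drum, and the post tip is at (256,114), about (624,217). Now to the flange.

```bash
python3 -m jog '[{"dx":-0.02,"dy":-0.045,"dz":0,"rx":0,"ry":0,"rz":0},{"dx":-0.04,"dy":-0.09,"dz":0,"rx":0,"ry":0,"rz":0},{"dx":-0.06,"dy":-0.135,"dz":0.01,"rx":0,"ry":0,"rz":0},{"dx":-0.08,"dy":-0.18,"dz":0.01,"rx":0,"ry":0,"rz":0},{"dx":-0.1,"dy":-0.225,"dz":0.01,"rx":0,"ry":0,"rz":0},{"dx":-0.12,"dy":-0.27,"dz":0.01,"rx":0,"ry":0,"rz":0},{"dx":-0.14,"dy":-0.315,"dz":0.01,"rx":0,"ry":0,"rz":0},{"dx":-0.155,"dy":-0.36,"dz":0.01,"rx":0,"ry":0,"rz":0}]'
python3 -m jog '[{"dx":-0.017,"dy":-0.04,"dz":-0.01,"rx":0,"ry":0,"rz":0},{"dx":-0.017,"dy":-0.054,"dz":-0.03,"rx":0,"ry":0,"rz":0},{"dx":-0.017,"dy":-0.054,"dz":-0.03,"rx":0,"ry":0,"rz":0},{"dx":-0.017,"dy":-0.054,"dz":-0.03,"rx":0,"ry":0,"rz":0},{"dx":-0.017,"dy":-0.054,"dz":-0.03,"rx":0,"ry":0,"rz":0}]'
python3 - <<'E'
from h import *
w,i=snap('wrist','w12');w,i=snap('wrist','w12');print(ctrl.observe()['tool_pos'])
print(proj(i,[449,-278,6]))
cv2.imwrite('pics/c12.png',cv2.resize(w[100:300,100:412],None,fx=2.5,fy=2.5)[:,:,::-1])
E
```

```text
time: 14.35
tool_pos: [465.2, -206.1, 190.6]
orientation: [-0.001, 0.707, 0.707, -0.0]
wrist_force: [1.2, -0.6, 0.6]
finger_gap: 0.82
time: 14.85
tool_pos: [450.2, -258.4, 161.6]
orientation: [-0.0, 0.706, 0.708, 0.0]
wrist_force: [0.6, -1.2, 0.2]
finger_gap: 0.821
[ 450.45021685 -258.49586976  162.0070344 ]
[253.1 193.2]
```

View pics/c12.png

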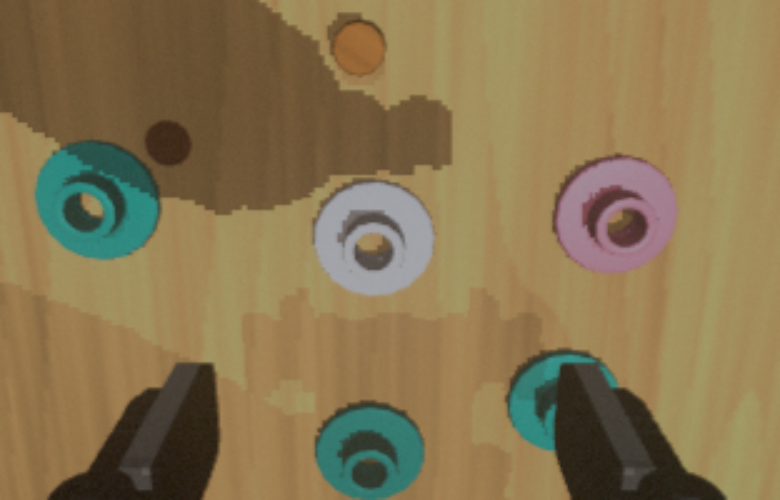

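Silver flange: disc centre at (249.6,195), hub top at (249.6,200.4).

```bash
python3 -c "
from h import *
i=load('w12')[1];print(at(i,249.6,195,4),at(i,249.6,200.4,20))"
```

```text
[ 445.3 -280.7] [ 445.5 -281. ]
```

```bash
python3 -m jog '[{"dx":-0.005,"dy":-0.0225,"dz":-0.03,"rx":0,"ry":0,"rz":0},{"dx":-0.005,"dy":-0.0225,"dz":-0.07,"rx":0,"ry":0,"rz":0},{"dx":-0.005,"dy":-0.0225,"dz":-0.11,"rx":0,"ry":0,"rz":0},{"dx":-0.005,"dy":-0.0225,"dz":-0.135,"rx":0,"ry":0,"rz":0},{"dx":-0.005,"dy":-0.0225,"dz":-0.148,"rx":0,"ry":0,"rz":0},{"dx":-0.005,"dy":-0.0225,"dz":-0.153,"rx":0,"ry":0,"rz":0},{"dx":-0.005,"dy":-0.0225,"dz":-0.153,"rx":0,"ry":0,"rz":0},{"dx":-0.005,"dy":-0.0225,"dz":-0.153,"rx":0,"ry":0,"rz":0}]' 0.045
python3 -m jog '[{"dx":0,"dy":0,"dz":0,"rx":0,"ry":0,"rz":0},{"dx":0,"dy":0,"dz":0,"rx":0,"ry":0,"rz":0},{"dx":0,"dy":0,"dz":0,"rx":0,"ry":0,"rz":0},{"dx":0,"dy":0,"dz":0,"rx":0,"ry":0,"rz":0},{"dx":0,"dy":0,"dz":0,"rx":0,"ry":0,"rz":0}]' 0 40
python3 -m jog '[{"dx":0,"dy":0,"dz":0.01,"rx":0,"ry":0,"rz":0},{"dx":0,"dy":0,"dz":0.05,"rx":0,"ry":0,"rz":0},{"dx":0,"dy":0,"dz":0.1,"rx":0,"ry":0,"rz":0},{"dx":0,"dy":0,"dz":0.15,"rx":0,"ry":0,"rz":0},{"dx":0,"dy":0,"dz":0.18,"rx":0,"ry":0,"rz":0},{"dx":0,"dy":0,"dz":0.18,"rx":0,"ry":0,"rz":0},{"dx":0,"dy":0,"dz":0.18,"rx":0,"ry":0,"rz":0},{"dx":0,"dy":0,"dz":0.18,"rx":0,"ry":0,"rz":0}]'
python3 - <<'E'
from h import *
w,i=snap('wrist','w13');T=ctrl.observe()['tool_pos'];print(T)
cv2.imwrite('pics/c13.png',cv2.resize(np.clip(w[170:384,130:380].astype(int)*1.5,0,255).astype(np.uint8),None,fx=3,fy=3)[:,:600,::-1][:600])
# disc outline predicted, underside at T-8
a=np.linspace(0,6.28,90)
for dy in(0,4):
  p=np.array([proj(i,[T[0]+26*np.cos(t),T[1]+dy+26*np.sin(t),T[2]-3]) for t in a]);print(p.min(0),p.max(0))
g=w[:,256].tolist();print([ (r,g[r]) for r in range(190,340,4)])
E
```

```text
time: 15.75
tool_pos: [445.7, -282.2, 9.5]
orientation: [0.001, 0.707, 0.707, 0.0]
wrist_force: [-0.4, 0.3, 0.4]
finger_gap: 0.526
time: 16.25
tool_pos: [445.5, -282.5, 9.9]
orientation: [0.001, 0.707, 0.707, 0.0]
wrist_force: [0.1, 1.3, 6.1]
finger_gap: 0.281
time: 17.05
tool_pos: [443.5, -281.4, 187.0]
orientation: [-0.001, 0.707, 0.707, -0.0]
wrist_force: [-0.0, 0.8, -0.8]
finger_gap: 0.276
[ 443.33195827 -281.32027974  186.58729114]
[207.8 204.3] [302.3 288.3]
[207.4 197.1] [302.6 282.5]
[(190, [168, 136, 88]), (194, [168, 137, 89]), (198, [149, 118, 75]), (202, [99, 91, 84]), (206, [125, 114, 110]), (210, [123, 114, 109]), (214, [119, 109, 106]), (218, [120, 112, 106]), (222, [121, 111, 108]), (226, [91, 84, 78]), (230, [82, 73, 67]), (234, [85, 77, 73]), (238, [129, 118, 118]), (242, [116, 108, 104]), (246, [40, 54, 48]), (250, [42, 63, 56]), (254, [59, 83, 76]), (258, [79, 72, 69]), (262, [72, 67, 64]), (266, [72, 62, 59]), (270, [69, 63, 59]), (274, [92, 86, 83]), (278, [91, 82, 78]), (282, [166, 155, 153]), (286, [161, 129, 83]), (290, [160, 128, 84]), (294, [161, 128, 85]), (298, [161, 127, 81]), (302, [163, 130, 84]), (306, [163, 130, 82]), (310, [162, 128, 85]), (314, [161, 128, 81]), (318, [150, 117, 72]), (322, [151, 118, 74]), (326, [152, 119, 77]), (330, [152, 121, 76]), (334, [153, 121, 79]), (338, [151, 118, 74])]
```

Flange gripped by the hub (gap 0.276 ≈ 26 mm), disc rows 200–284, so its centre is about 2 mm +y of the TCP and it's level. Carry to the stand.

```bash
python3 -m jog '[{"dx":0.02,"dy":0.045,"dz":0,"rx":0,"ry":0,"rz":0},{"dx":0.04,"dy":0.09,"dz":0,"rx":0,"ry":0,"rz":0},{"dx":0.06,"dy":0.135,"dz":0,"rx":0,"ry":0,"rz":0},{"dx":0.08,"dy":0.18,"dz":0,"rx":0,"ry":0,"rz":0},{"dx":0.1,"dy":0.225,"dz":0,"rx":0,"ry":0,"rz":0},{"dx":0.12,"dy":0.27,"dz":0,"rx":0,"ry":0,"rz":0},{"dx":0.14,"dy":0.315,"dz":0,"rx":0,"ry":0,"rz":0},{"dx":0.16,"dy":0.36,"dz":0,"rx":0,"ry":0,"rz":0}]'
python3 -m jog '[{"dx":0.019,"dy":0.04,"dz":-0.01,"rx":0,"ry":0,"rz":0},{"dx":0.019,"dy":0.077,"dz":-0.02,"rx":0,"ry":0,"rz":0},{"dx":0.019,"dy":0.077,"dz":-0.02,"rx":0,"ry":0,"rz":0},{"dx":0.019,"dy":0.077,"dz":-0.02,"rx":0,"ry":0,"rz":0},{"dx":0.019,"dy":0.077,"dz":-0.02,"rx":0,"ry":0,"rz":0}]'
python3 - <<'E'
from h import *
w,i=snap('wrist','w14');w,i=snap('wrist','w14');T=ctrl.observe()['tool_pos'];print(T)
for X in([624.2,217,97],[624.2,217,30],[T[0],T[1]+2,T[2]+10]):print(proj(i,X))
c=cv2.resize(np.clip(w[60:330,160:350].astype(int)*2,0,255).astype(np.uint8),None,fx=2.2,fy=2.2)
cv2.imwrite('pics/c14.png',c[:,:,::-1])
E
```

```text
time: 17.9
tool_pos: [603.9, 79.8, 186.2]
orientation: [-0.001, 0.707, 0.707, -0.002]
wrist_force: [1.2, -0.4, -0.7]
finger_gap: 0.283
time: 18.4
tool_pos: [623.0, 154.0, 167.4]
orientation: [-0.0, 0.707, 0.707, -0.001]
wrist_force: [0.9, 0.4, -1.0]
finger_gap: 0.277
[623.48782591 153.51566023 168.3651665 ]
[256.2 119.8]
[255.7 113.3]
[255.8 259. ]
```

View pics/c14.png

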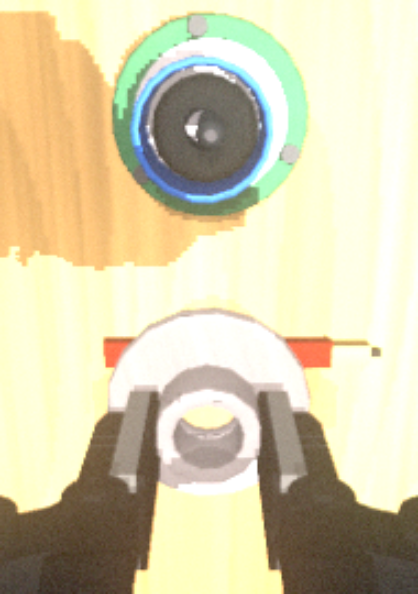

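Post tip at (255.5,119), flange bore at (255,257): go dx +1, dy +61 and lower onto the tip.

```bash
python3 -m jog '[{"dx":0.001,"dy":0.03,"dz":0,"rx":0,"ry":0,"rz":0},{"dx":0.001,"dy":0.061,"dz":0,"rx":0,"ry":0,"rz":0},{"dx":0.001,"dy":0.061,"dz":-0.02,"rx":0,"ry":0,"rz":0},{"dx":0.001,"dy":0.061,"dz":-0.04,"rx":0,"ry":0,"rz":0},{"dx":0.001,"dy":0.061,"dz":-0.055,"rx":0,"ry":0,"rz":0},{"dx":0.001,"dy":0.061,"dz":-0.065,"rx":0,"ry":0,"rz":0},{"dx":0.001,"dy":0.061,"dz":-0.073,"rx":0,"ry":0,"rz":0},{"dx":0.001,"dy":0.061,"dz":-0.073,"rx":0,"ry":0,"rz":0}]'
python3 -c "
from h import *
for _ in range(2):
  w,i=snap('wrist','w15');o=ctrl.observe();print(o['tool_pos'],o['wrist_force'],o['torque'])
b=w[200:330,225:290].max(2)
T=o['tool_pos'];print(proj(i,[T[0],T[1]+2.5,T[2]+10]),proj(i,[624,217.3,97]))
for r in range(225,300,4):print(r,w[r,230:284:3].max(1).tolist())
"
```

```text
time: 19.3
tool_pos: [624.1, 215.1, 94.5]
orientation: [-0.0, 0.707, 0.707, -0.001]
wrist_force: [0.2, -1.0, -0.6]
finger_gap: 0.278
[624.56299707 215.42544436  95.36933365] [0.76526764 0.64440646 0.22043123] [-0.01202753 -0.05603013 -0.04537662]
[624.98326127 215.75755194  96.0076363 ] [-0.31245973  1.10987358 -0.33473932] [ 0.05744692 -0.00462866 -0.0202676 ]
[256.2 257.5] [254.2 250.2]
225 [131, 131, 130, 129, 132, 130, 129, 134, 112, 131, 130, 129, 132, 130, 130, 131, 130, 132]
229 [130, 132, 128, 131, 91, 86, 87, 89, 91, 87, 89, 88, 94, 131, 132, 129, 130, 131]
233 [128, 130, 128, 82, 87, 89, 89, 91, 90, 90, 88, 89, 87, 84, 108, 129, 131, 132]
237 [94, 106, 83, 88, 91, 95, 84, 110, 142, 107, 85, 93, 91, 85, 83, 109, 93, 96]
241 [45, 79, 86, 100, 138, 139, 136, 136, 135, 135, 135, 136, 137, 101, 84, 79, 44, 57]
245 [47, 87, 129, 137, 131, 127, 118, 78, 62, 72, 105, 126, 130, 131, 133, 86, 42, 50]
249 [43, 127, 133, 131, 116, 47, 50, 52, 49, 52, 45, 43, 95, 128, 134, 129, 46, 46]
253 [50, 132, 131, 118, 89, 88, 57, 59, 60, 48, 61, 85, 87, 101, 132, 132, 72, 45]
257 [50, 131, 130, 
[... 253 characters left out ...]
31, 82, 78, 80, 82, 77, 81, 81, 99, 101, 123, 149, 45, 45]
273 [44, 102, 104, 99, 103, 103, 103, 97, 99, 104, 104, 105, 101, 100, 150, 183, 45, 42]
277 [47, 99, 102, 104, 103, 97, 99, 103, 100, 101, 99, 97, 174, 181, 182, 181, 43, 45]
281 [45, 176, 149, 102, 135, 182, 181, 180, 181, 181, 181, 180, 180, 180, 179, 179, 42, 47]
285 [69, 175, 183, 182, 180, 180, 181, 182, 181, 181, 183, 179, 169, 174, 177, 180, 93, 44]
289 [108, 181, 183, 181, 184, 182, 179, 182, 181, 182, 182, 179, 169, 174, 179, 179, 160, 47]
293 [119, 183, 181, 181, 181, 182, 182, 182, 182, 183, 181, 178, 168, 173, 179, 179, 167, 48]
297 [174, 181, 182, 181, 182, 181, 181, 181, 181, 182, 182, 180, 168, 174, 179, 180, 178, 41]
```

The post is visible inside the bore (dark patch at about (254,252)), no force. Seat the flange.

```bash
python3 -m jog '[{"dx":-0.0005,"dy":0,"dz":-0.007,"rx":0,"ry":0,"rz":0},{"dx":-0.0005,"dy":0,"dz":-0.013,"rx":0,"ry":0,"rz":0},{"dx":-0.0005,"dy":0,"dz":-0.018,"rx":0,"ry":0,"rz":0},{"dx":-0.0005,"dy":0,"dz":-0.0215,"rx":0,"ry":0,"rz":0},{"dx":-0.0005,"dy":0,"dz":-0.0215,"rx":0,"ry":0,"rz":0},{"dx":-0.0005,"dy":0,"dz":-0.0215,"rx":0,"ry":0,"rz":0}]'
```

```text
time: 20.0
tool_pos: [624.0, 216.2, 75.7]
orientation: [0.0, 0.707, 0.707, 0.001]
wrist_force: [-2.7, -2.3, 7.0]
finger_gap: 0.283
```

```bash
python3 -m jog '[{"dx":0,"dy":0,"dz":0.0005,"rx":0,"ry":0,"rz":0},{"dx":0,"dy":0,"dz":0.001,"rx":0,"ry":0,"rz":0},{"dx":0,"dy":0,"dz":0.005,"rx":0,"ry":0,"rz":0},{"dx":0,"dy":0,"dz":0.03,"rx":0,"ry":0,"rz":0},{"dx":0,"dy":0,"dz":0.07,"rx":0,"ry":0,"rz":0},{"dx":0,"dy":0,"dz":0.11,"rx":0,"ry":0,"rz":0},{"dx":0,"dy":-0.02,"dz":0.11,"rx":0,"ry":0,"rz":0},{"dx":0,"dy":-0.06,"dz":0.11,"rx":0,"ry":0,"rz":0}]' 0.05
python3 -m jog '[{"dx":0,"dy":0,"dz":0,"rx":0,"ry":0,"rz":0},{"dx":0,"dy":0,"dz":0,"rx":0,"ry":0,"rz":0}]'
python3 - <<'E'
from h import *
w,i=snap('wrist','w16');print(ctrl.observe()['tool_pos'])
for X in([624,217.3,97],[623,217,86],[623,217,69]):print(proj(i,X))
h=cv2.cvtColor(w,cv2.COLOR_RGB2HSV);m=((h[:,:,1]<45)&(h[:,:,2]>90)).astype(np.uint8);m[:60]=0;m[170:]=0;m[:,:190]=0;m[:,320:]=0
cv2.imwrite('pics/c16.png',cv2.resize(np.clip(w[60:190,180:330].astype(int)*1.7,0,255).astype(np.uint8),None,fx=4,fy=4)[:,:,::-1])
for r in range(80,150,4):print(r,w[r,224:292:3].max(1).tolist())
E
```

```text
time: 20.8
tool_pos: [625.2, 158.3, 185.7]
orientation: [0.001, 0.705, 0.709, 0.002]
wrist_force: [1.2, -0.5, -0.5]
finger_gap: 0.589
time: 21.0
tool_pos: [624.0, 154.9, 183.6]
orientation: [-0.0, 0.708, 0.706, -0.0]
wrist_force: [-0.3, -0.3, -0.3]
finger_gap: 0.584
[623.92064009 155.76303248 183.46394368]
[254.8 119.4]
[253.5 118.5]
[253.5 116.8]
80 [133, 115, 128, 125, 126, 128, 125, 97, 135, 179, 180, 179, 154, 140, 130, 129, 132, 132, 132, 126, 178, 179, 180]
84 [120, 124, 123, 88, 89, 117, 119, 122, 113, 118, 147, 154, 148, 185, 186, 181, 141, 131, 134, 135, 132, 147, 179]
88 [125, 90, 78, 114, 119, 123, 184, 185, 186, 186, 187, 186, 187, 186, 186, 156, 184, 182, 136, 134, 136, 134, 146]
92 [114, 79, 119, 119, 185, 185, 185, 186, 186, 186, 185, 187, 185, 185, 186, 186, 186, 162, 187, 133, 134, 134, 130]
96 [81, 114, 126, 184, 185, 186, 187, 185, 185, 186, 185, 186, 185, 186, 187, 185, 186, 185, 156, 186, 134, 133, 134]
100 [93, 120, 184, 185, 186, 184, 186, 185, 187, 187, 167, 186, 186, 186, 187, 186, 186, 185, 187, 171, 176, 133, 132]
104 [118, 179, 187, 186, 184, 186, 133, 127
[... 646 characters left out ...]
133]
128 [102, 134, 184, 185, 185, 183, 147, 184, 186, 154, 102, 125, 183, 186, 170, 185, 187, 186, 187, 182, 151, 103, 102]
132 [87, 75, 142, 186, 185, 186, 185, 182, 169, 187, 185, 186, 178, 184, 186, 186, 185, 186, 187, 181, 126, 105, 105]
136 [65, 101, 65, 129, 186, 185, 186, 185, 186, 186, 185, 186, 188, 186, 186, 186, 187, 187, 162, 131, 132, 130, 146]
140 [63, 67, 95, 101, 117, 143, 186, 185, 187, 186, 186, 186, 186, 186, 186, 185, 182, 145, 132, 131, 131, 127, 180]
144 [124, 75, 72, 62, 104, 80, 150, 186, 186, 186, 186, 187, 185, 187, 161, 90, 67, 92, 128, 130, 170, 179, 179]
148 [130, 127, 74, 72, 65, 66, 75, 172, 173, 156, 156, 153, 110, 67, 68, 70, 79, 98, 114, 179, 179, 178, 180]
```

Flange lies flat and centred (disc rows 87–147, cols 226–286) with the post tip in the bore. On to the knob.

```bash
python3 -m jog '[{"dx":0.002,"dy":-0.045,"dz":0,"rx":0,"ry":0,"rz":0},{"dx":0.004,"dy":-0.09,"dz":0,"rx":0,"ry":0,"rz":0},{"dx":0.006,"dy":-0.135,"dz":0,"rx":0,"ry":0,"rz":0},{"dx":0.008,"dy":-0.18,"dz":0,"rx":0,"ry":0,"rz":0},{"dx":0.01,"dy":-0.225,"dz":0,"rx":0,"ry":0,"rz":0},{"dx":0.012,"dy":-0.27,"dz":0,"rx":0,"ry":0,"rz":0},{"dx":0.013,"dy":-0.315,"dz":-0.01,"rx":0,"ry":0,"rz":0},{"dx":0.013,"dy":-0.336,"dz":-0.03,"rx":0,"ry":0,"rz":0}]'
python3 -m jog '[{"dx":0,"dy":0,"dz":0,"rx":0,"ry":0,"rz":0},{"dx":0,"dy":0,"dz":0,"rx":0,"ry":0,"rz":0},{"dx":0,"dy":0,"dz":0,"rx":0,"ry":0,"rz":0}]'
python3 - <<'E'
from h import *
w,i=snap('wrist','w17');w,i=snap('wrist','w17');T=ctrl.observe()['tool_pos'];print(T)
h=cv2.cvtColor(w,cv2.COLOR_RGB2HSV);m=cv2.inRange(h,(24,170,60),(35,255,255))
c,l,st,ce=cv2.connectedComponentsWithStats(m)
for k in np.argsort(-st[1:,4])[:4]+1:print(st[k],ce[k])
k=1+np.argmax(st[1:,4]);x,y,ww,hh,_=st[k]
from scipy.optimize import least_squares
a=np.linspace(0,6.28,90)
def pred(q):
    p=np.array([proj(i,[q[0]+17.5*np.cos(t),q[1]+17.5*np.sin(t),z]) for z in(0,24) for t in a]);return np.r_[p.min(0),p.max(0)]
r=least_squares(lambda q:pred(q)-np.r_[x,y,x+ww-1,y+hh-1],[637,-199],diff_step=1e-3);print(r.x,r.fun, r.x-T[:2])
E
```

```text
time: 21.85
tool_pos: [638.5, -183.4, 154.9]
orientation: [0.002, 0.708, 0.706, 0.001]
wrist_force: [0.1, 0.8, 0.2]
finger_gap: 0.585
time: 22.15
tool_pos: [637.7, -178.3, 154.3]
orientation: [0.0, 0.706, 0.708, 0.0]
wrist_force: [0.4, 0.3, 0.5]
finger_gap: 0.587
[ 637.8881867  -178.29622307  154.86864292]
[235 183  36  34 903] [252.71428571 199.73311185]
[248 179   2   2   2] [248.5 179.5]
[ 636.04432306 -199.64689925] [-0.4 -3.7  0.4  3.7] [ -1.84386365 -21.35067618]
```

```bash
python3 -c "
from h import *
w,i=load('w17');print(at(i,252.7,199.7,24))
for r in range(172,224,3):print(r,w[r,252].tolist(),end=' ')
"
```

```text
[ 636.2 -195.9]
172 [122, 95, 57] 175 [174, 153, 101] 178 [117, 91, 51] 181 [95, 79, 22] 184 [96, 81, 24] 187 [173, 175, 54] 190 [174, 174, 50] 193 [171, 173, 44] 196 [173, 174, 45] 199 [172, 173, 39] 202 [174, 175, 42] 205 [173, 173, 36] 208 [173, 173, 37] 211 [174, 176, 38] 214 [174, 175, 31] 217 [173, 154, 93] 220 [174, 154, 99] 223 [175, 154, 101]
```

```bash
python3 -m jog '[{"dx":-0.0015,"dy":-0.0195,"dz":-0.03,"rx":0,"ry":0,"rz":0},{"dx":-0.0015,"dy":-0.0195,"dz":-0.07,"rx":0,"ry":0,"rz":0},{"dx":-0.0015,"dy":-0.0195,"dz":-0.11,"rx":0,"ry":0,"rz":0},{"dx":-0.0015,"dy":-0.0195,"dz":-0.135,"rx":0,"ry":0,"rz":0},{"dx":-0.0015,"dy":-0.0195,"dz":-0.146,"rx":0,"ry":0,"rz":0},{"dx":-0.0015,"dy":-0.0195,"dz":-0.15,"rx":0,"ry":0,"rz":0},{"dx":-0.0015,"dy":-0.0195,"dz":-0.15,"rx":0,"ry":0,"rz":0},{"dx":-0.0015,"dy":-0.0195,"dz":-0.15,"rx":0,"ry":0,"rz":0}]' 0.055
python3 -m jog '[{"dx":0,"dy":0,"dz":0,"rx":0,"ry":0,"rz":0},{"dx":0,"dy":0,"dz":0,"rx":0,"ry":0,"rz":0},{"dx":0,"dy":0,"dz":0,"rx":0,"ry":0,"rz":0},{"dx":0,"dy":0,"dz":0,"rx":0,"ry":0,"rz":0},{"dx":0,"dy":0,"dz":0,"rx":0,"ry":0,"rz":0}]' 0 40
python3 -m jog '[{"dx":0,"dy":0,"dz":0.01,"rx":0,"ry":0,"rz":0},{"dx":0,"dy":0,"dz":0.05,"rx":0,"ry":0,"rz":0},{"dx":0,"dy":0,"dz":0.1,"rx":0,"ry":0,"rz":0},{"dx":0,"dy":0,"dz":0.15,"rx":0,"ry":0,"rz":0},{"dx":0,"dy":0.04,"dz":0.165,"rx":0,"ry":0,"rz":0},{"dx":-0.001,"dy":0.085,"dz":0.165,"rx":0,"ry":0,"rz":0},{"dx":-0.003,"dy":0.13,"dz":0.165,"rx":0,"ry":0,"rz":0},{"dx":-0.005,"dy":0.175,"dz":0.165,"rx":0,"ry":0,"rz":0}]'
python3 -m jog '[{"dx":-0.002,"dy":0.045,"dz":0,"rx":0,"ry":0,"rz":0},{"dx":-0.004,"dy":0.09,"dz":0,"rx":0,"ry":0,"rz":0},{"dx":-0.006,"dy":0.135,"dz":0,"rx":0,"ry":0,"rz":0},{"dx":-0.0065,"dy":0.1795,"dz":0,"rx":0,"ry":0,"rz":0},{"dx":-0.0065,"dy":0.1795,"dz":0,"rx":0,"ry":0,"rz":0},{"dx":-0.0065,"dy":0.1795,"dz":0,"rx":0,"ry":0,"rz":0},{"dx":-0.0065,"dy":0.1795,"dz":0,"rx":0,"ry":0,"rz":0},{"dx":-0.0065,"dy":0.1795,"dz":0,"rx":0,"ry":0,"rz":0}]'
python3 - <<'E'
from h import *
w,i=snap('wrist','w18');T=ctrl.observe()['tool_pos'];print(T)
for X in([624,217.3,97],[T[0],T[1],T[2]+19]):print(proj(i,X))
h=cv2.cvtColor(w,cv2.COLOR_RGB2HSV);m=cv2.inRange(h,(24,150,60),(36,255,255));ys,xs=np.nonzero(m);print(xs.min(),xs.max(),ys.min(),ys.max())
cv2.imwrite('pics/c18.png',cv2.resize(np.clip(w[60:330,160:350].astype(int)*2,0,255).astype(np.uint8),None,fx=2.2,fy=2.2)[:,:,::-1])
E
```

```text
time: 23.05
tool_pos: [637.2, -199.7, 6.1]
orientation: [0.002, 0.707, 0.707, 0.001]
wrist_force: [0.0, -0.8, 0.4]
finger_gap: 0.645
time: 23.55
tool_pos: [636.9, -199.9, 5.8]
orientation: [0.002, 0.707, 0.707, 0.001]
wrist_force: [-1.3, -0.3, 4.6]
finger_gap: 0.379
time: 24.35
tool_pos: [630.0, -23.2, 169.5]
orientation: [0.0, 0.707, 0.707, 0.0]
wrist_force: [0.4, 0.8, -0.8]
finger_gap: 0.379
time: 25.15
tool_pos: [624.1, 153.4, 168.9]
orientation: [0.0, 0.708, 0.706, -0.0]
wrist_force: [0.6, -0.0, -0.7]
finger_gap: 0.372
[624.15407758 153.37073167 168.9358518 ]
[254.6 118.9]
[255.6 272. ]
222 287 231 293
```

View pics/c18.png

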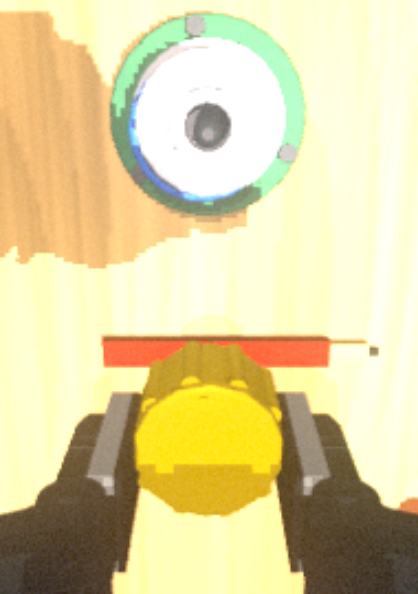

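Knob is level in the jaws; post tip at (255.5,119), knob top centred near (254.8,265). Working out the offset.

```bash
python3 -c "
from h import *
w,i=load('w18');T=[624.15,153.37,168.94];a=np.linspace(0,6.28,120)
print('tip',at(i,255.5,119.1,97))
for r in(17,17.5,18):
 for dy in(2,3,4):
  f=lambda z:np.array([proj(i,[T[0]+r*np.cos(t),T[1]+dy+r*np.sin(t),T[2]+z]) for t in a])
  t=f(18.5);b=f(-5.5);print(r,dy,'top',t.min(0),t.max(0),'bottom',b.min(0))
for r in range(212,300,3):print(r,w[r,248].tolist(),end=' ')
"
```

```text
tip [624.6 217.2]
17 2 top [220.1 235.8] [291.1 297.4] bottom [224.8 215.4]
17 3 top [220.  233.9] [291.2 295.7] bottom [224.7 213.7]
17 4 top [220.  231.9] [291.3 294. ] bottom [224.6 211.9]
17.5 2 top [219.1 234.8] [292.2 298.3] bottom [223.8 214.5]
17.5 3 top [219.  232.9] [292.3 296.6] bottom [223.8 212.8]
17.5 4 top [218.9 230.9] [292.3 294.9] bottom [223.7 211.1]
18 2 top [218.  233.9] [293.2 299.1] bottom [222.9 213.7]
18 3 top [217.9 231.9] [293.3 297.4] bottom [222.9 211.9]
18 4 top [217.9 229.9] [293.4 295.7] bottom [222.8 210.2]
212 [124, 98, 59] 215 [99, 80, 27] 218 [99, 79, 22] 221 [103, 83, 30] 224 [100, 80, 21] 227 [101, 83, 26] 230 [100, 80, 21] 233 [144, 117, 18] 236 [136, 113, 27] 239 [146, 119, 21] 242 [143, 119, 19] 245 [143, 119, 20] 248 [143, 117, 16] 251 [142, 114, 8] 254 [142, 114, 5] 257 [141, 114, 11] 260 [141, 115, 10] 263 [141, 117, 16] 266 [141, 115, 11] 269 [142, 115, 10] 272 [111, 91, 12] 275 [113, 91, 17] 278 [111, 89, 3] 281 [114, 91, 22] 284 [113, 90, 15] 287 [113, 89, 13] 290 [113, 90, 16] 293 [137, 110, 46] 296 [177, 142, 92] 299 [176, 143, 92]
```

```bash
python3 -m jog '[{"dx":0.0007,"dy":0.03,"dz":0,"rx":0,"ry":0,"rz":0},{"dx":0.0007,"dy":0.061,"dz":0,"rx":0,"ry":0,"rz":0},{"dx":0.0007,"dy":0.061,"dz":-0.02,"rx":0,"ry":0,"rz":0},{"dx":0.0007,"dy":0.061,"dz":-0.04,"rx":0,"ry":0,"rz":0},{"dx":0.0007,"dy":0.061,"dz":-0.055,"rx":0,"ry":0,"rz":0},{"dx":0.0007,"dy":0.061,"dz":-0.061,"rx":0,"ry":0,"rz":0},{"dx":0.0007,"dy":0.061,"dz":-0.061,"rx":0,"ry":0,"rz":0}]'
python3 - <<'E'
from h import *
d,i=snap('side','d19');s,j=snap('scene','s19');o=ctrl.observe();T=o['tool_pos'];print(T,o['wrist_force'])
for n,im,I in(('side',d,i),('scene',s,j)):
    h=cv2.cvtColor(im,cv2.COLOR_RGB2HSV);m=cv2.inRange(h,(20,120,60),(36,255,255))
    p=proj(I,[T[0],T[1]+2.7,T[2]+6]);x0,y0=(p-18).astype(int);mm=m[y0:y0+36,x0:x0+36]
    ys,xs=np.nonzero(mm);print(n,'pred',p,'yellow',xs.min()+x0,xs.max()+x0,ys.min()+y0,ys.max()+y0)
    print('tip',proj(I,[624.6,217.2,97]),'flange',proj(I,[624,217,66]))
for r in range(106,136,2):print(r,d[r,278:306].max(1).tolist())
E
```

```text
time: 25.9
tool_pos: [624.2, 214.8, 106.8]
orientation: [-0.0, 0.708, 0.707, -0.001]
wrist_force: [-0.8, -0.3, -0.0]
finger_gap: 0.377
[625.36691201 215.4756693  108.65702759] [ 0.75289158 -0.0061292  -0.53905967]
side pred [291.8 109.1] yellow 273 308 92 126
tip [291.2 114.9] flange [290.5 124.6]
scene pred [330.3 289.5] yellow 329 342 284 302
tip [328.5 292.8] flange [326.2 299.2]
106 [212, 212, 206, 170, 87, 16, 31, 54, 65, 74, 106, 113, 114, 112, 111, 112, 113, 114, 108, 79, 44, 53, 63, 49, 95, 161, 190, 195]
108 [212, 212, 205, 172, 95, 28, 33, 56, 67, 70, 90, 96, 95, 98, 98, 97, 96, 94, 95, 87, 53, 60, 65, 48, 82, 129, 133, 138]
110 [212, 213, 212, 202, 164, 98, 50, 57, 64, 68, 91, 97, 97, 102, 104, 104, 101, 93, 88, 76, 48, 68, 101, 141, 176, 204, 207, 208]
112 [212, 212, 212, 213, 210, 189, 137, 97, 79, 73, 90, 96, 95, 100, 101, 101, 103, 98, 94, 105, 124, 133, 166, 204, 213, 212, 212, 213]
114 [212, 213, 213, 212, 212, 211, 208, 200, 175, 143, 118, 107, 100, 98, 102, 108, 117, 128, 151, 182, 206, 209, 210, 212, 212, 212, 212, 210]
116 [212, 213, 212, 212, 211, 212, 212, 213,
[... 601 characters left out ...]
 170, 184, 182, 189, 207, 213, 211, 212, 211, 211]
126 [211, 211, 192, 127, 69, 57, 61, 76, 83, 93, 119, 155, 168, 174, 180, 178, 171, 163, 153, 135, 132, 176, 207, 213, 212, 211, 212, 212]
128 [212, 212, 192, 123, 63, 54, 48, 46, 48, 50, 59, 68, 79, 83, 82, 77, 72, 79, 86, 79, 111, 185, 211, 213, 212, 212, 212, 212]
130 [214, 213, 189, 107, 56, 59, 62, 65, 70, 75, 79, 87, 96, 93, 90, 83, 76, 78, 79, 77, 126, 201, 215, 213, 212, 213, 213, 212]
132 [207, 196, 159, 84, 55, 60, 62, 64, 67, 68, 69, 71, 73, 75, 78, 79, 79, 79, 77, 76, 113, 181, 204, 211, 212, 213, 212, 212]
134 [117, 84, 74, 64, 57, 60, 63, 64, 68, 70, 71, 73, 76, 78, 80, 79, 78, 78, 76, 75, 83, 108, 124, 147, 179, 204, 213, 212]
```

Side view numbers: knob and post tip aligned within about 1 mm. Lower onto the tip, watching the force.

```bash
python3 -m jog '[{"dx":-0.0005,"dy":0,"dz":-0.003,"rx":0,"ry":0,"rz":0},{"dx":-0.0005,"dy":0,"dz":-0.006,"rx":0,"ry":0,"rz":0},{"dx":-0.0005,"dy":0,"dz":-0.009,"rx":0,"ry":0,"rz":0},{"dx":-0.0005,"dy":0,"dz":-0.012,"rx":0,"ry":0,"rz":0},{"dx":-0.0005,"dy":0,"dz":-0.012,"rx":0,"ry":0,"rz":0}]'
```

```text
time: 26.5
tool_pos: [624.0, 215.6, 95.2]
orientation: [0.0, 0.707, 0.707, -0.001]
wrist_force: [0.4, -0.8, -1.3]
finger_gap: 0.38
```

```bash
python3 -m jog '[{"dx":0,"dy":0,"dz":-0.002,"rx":0,"ry":0,"rz":0},{"dx":0,"dy":0,"dz":-0.004,"rx":0,"ry":0,"rz":0},{"dx":0,"dy":0,"dz":-0.0065,"rx":0,"ry":0,"rz":0},{"dx":0,"dy":0,"dz":-0.0065,"rx":0,"ry":0,"rz":0},{"dx":0,"dy":0,"dz":-0.0065,"rx":0,"ry":0,"rz":0}]'
```

```text
time: 27.0
tool_pos: [624.5, 215.8, 91.5]
orientation: [0.001, 0.707, 0.707, 0.001]
wrist_force: [-2.1, -1.8, 8.6]
finger_gap: 0.379
```

Seated: z = 91.5 against an expected 91.8, with 8.6 N contact. Release, rise and check.

```bash
python3 -m jog '[{"dx":0,"dy":0,"dz":0.0005,"rx":0,"ry":0,"rz":0},{"dx":0,"dy":0,"dz":0.001,"rx":0,"ry":0,"rz":0},{"dx":0,"dy":0,"dz":0.003,"rx":0,"ry":0,"rz":0},{"dx":0,"dy":0,"dz":0.02,"rx":0,"ry":0,"rz":0},{"dx":0,"dy":0,"dz":0.06,"rx":0,"ry":0,"rz":0},{"dx":0,"dy":0,"dz":0.1,"rx":0,"ry":0,"rz":0},{"dx":0,"dy":-0.04,"dz":0.1,"rx":0,"ry":0,"rz":0},{"dx":0,"dy":-0.08,"dz":0.1,"rx":0,"ry":0,"rz":0}]' 0.06
python3 -m jog '[{"dx":-0.02,"dy":-0.03,"dz":0,"rx":0,"ry":0,"rz":0},{"dx":-0.02,"dy":-0.03,"dz":0,"rx":0,"ry":0,"rz":0},{"dx":-0.02,"dy":-0.03,"dz":0,"rx":0,"ry":0,"rz":0}]'
python3 - <<'E'
from h import *
def ext(n,im,I,lo,hi,X,h2=22):
    h=cv2.cvtColor(im,cv2.COLOR_RGB2HSV);m=cv2.inRange(h,lo,hi);p=proj(I,X).astype(int);x0,y0=p-h2
    c,l,st,ce=cv2.connectedComponentsWithStats(m[y0:y0+2*h2,x0:x0+2*h2]);k=1+np.argmax(st[1:,4]);s=st[k];print(n,'cols',s[0]+x0,s[0]+x0+s[2]-1,'rows',s[1]+y0,s[1]+y0+s[3]-1)
def pred(I,x,y,r,zs):
    a=np.linspace(0,6.28,90);p=np.array([proj(I,[x+r*np.cos(t),y+r*np.sin(t),z]) for z in zs for t in a]);return p.min(0),p.max(0)
for cam in('scene','side','wrist'):
    im,I=snap(cam,'end_'+cam);print(cam)
    ext('knob',im,I,(22,150,50),(36,255,255),[624.5,217,98],40 if cam=='wrist' else 14);print(' pred seated',*pred(I,624.5,217,17,(86,110)))
    ext('blue',im,I,(105,100,30),(130,255,255),[622,216,47],40 if cam=='wrist' else 20);print(' pred seated',*pred(I,622,216,26.5,(30,64)))
    if cam!='wrist':
        ext('red',im,I,(0,150,50),(6,255,255),[477,115,17]);a,J=load('s0' if cam=='scene' else 'd0');ext(' before',a,J,(0,150,50),(6,255,255),[477,115,17])
        p=proj(I,[482,-95,110]).astype(int)
        ext('cap',im,I,(7,180,100),(14,255,255),[482,-95,110]);ext(' before',a,J,(7,180,100),(14,255,255),[482,-95,110])
o=ctrl.observe();print(o['time'],o['wrist_force'])
E
```

```text
time: 27.8
tool_pos: [625.4, 136.9, 191.3]
orientation: [0.001, 0.706, 0.708, 0.002]
wrist_force: [0.1, -0.1, -0.4]
finger_gap: 0.702
time: 28.1
tool_pos: [604.1, 105.4, 189.4]
orientation: [-0.0, 0.708, 0.707, 0.0]
wrist_force: [0.6, -1.0, 0.9]
finger_gap: 0.702
scene
knob cols 319 340 rows 281 304
 pred seated [317.4 279.9] [340.  305.1]
blue cols 310 334 rows 299 318
 pred seated [308.9 283.7] [341.7 320.1]
red cols 304 329 rows 210 238
 before cols 304 328 rows 210 238
cap cols 228 237 rows 147 155
 before cols 228 237 rows 147 154
side
knob cols 286 297 rows 108 119
 pred seated [285.2 108.4] [297.4 120.9]
blue cols 282 297 rows 126 139
 pred seated [280.5 121.6] [298.8 139.9]
red cols 237 254 rows 151 168
 before cols 237 254 rows 151 168
cap cols 252 261 rows 171 180
 before cols 252 261 rows 171 180
wrist
knob cols 257 308 rows 18 75
 pred seated [258.4  19.1] [309.4  76.4]
blue cols 243 292 rows 44 92
 pred seated [243.4  20.4] [307.9  91.1]
28.25 [ 0.47708518  0.49760235 -0.94651241]
```

All three views match the seated predictions, and the red sleeve and glue bottle are unmoved. Handing in.

```bash
python3 -c "
from plant import ctrl
print(ctrl.sign_off())"
```

```text
the job is handed in; nothing more can be done
None
```

I built the sanding drum on the post in the order asked: drum, blue sleeve, silver flange with its wide face down, then the yellow knob. I handed it in at about 28 s, with the arm clear of everything.

- **Seating:** Each part was pressed to its stop with about 7–13 N of contact, within 1 mm or so of the height where it should bottom out. The gripper was then opened and raised.
- **Final check:** The visible knob and sleeve edges matched their predicted seated positions within about 2 pixels in the scene, side and wrist cameras. The flange now hides part of the sleeve. I made this check from pixel measurements, because I had used all 16 picture views.
- **Bystanders:** The red sleeve's outline and the glue bottle's cap were within 1 pixel of where they started, so both are still standing in place.
- **Disagreements:** While I placed the drum, the side and wrist cameras differed by about 2–3 mm in x. I split the difference, and the drum sits about 2 mm off the post's axis, within its bore clearance. My first fit to the knob's position left residuals of up to 4 pixels, so I measured it again before gripping. The very first move was refused because its rows were incomplete, and nothing moved. No other check failed.

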